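# Re-can the spot welder's capacitor bank

### The arm

A 7-joint arm with a two-finger parallel gripper is mounted at the origin on a cart in front of the work surface, level with it; the furniture and walls round the work are solid. World frame = base frame: x ahead of the robot, y to its left, z up, the work surface at z = 0. Lengths are in m, angles in rad, forces in N, time in s.
With the tool pointing down it reaches from about 0.4 to 0.875 m from the base axis. Payload 19.3 kg.
Tool frame: the origin (TCP) lies midway between the tips of the shut fingers; the grasp point (between the pads) lies 19 mm behind it; z points along the fingers, y is the line along which they close (so a half turn about z gives the same grasp; the last joint's range is limited). The gripper opens to 85 mm and grips with 20 to 120 N. Pads are 22 mm wide; open, the fingers measure 114 mm over their backs; the gripper's body (76 mm by 85 mm) begins 54 mm behind the grasp point. The pads swing forward as they close: fully open they stand 13 mm farther back than shut.
Start: joints at [-1.358, 0.521, -0.036, 1.599, 0.021, 1.021, -0.113], TCP at [0.174, 0.6, 0.231] pointing down, gripper open.
Joint ranges: [-2.91, 2.91], [-0.3, 2.13], [-1.5, 1.42], [0.17, 2.43], [-1.26, 4.41], [0.16, 1.93], [-2.52, 2.52]. Speed limits (rad/s): [1.89, 1.89, 2.39, 2.39, 3.01, 3.01, 3.01].

### API

Orientations are given as [roll, pitch, yaw] about the fixed x, y, z axes, in that order (R = Rz(yaw) Ry(pitch) Rx(roll)).
In Python, from workcell import * gives the robot as it stands. The module is installed in compiled form; this text tells all that it offers.
- The arm moves only by the tool play_rows, never from a script. Its argument "deltas" is a list of rows, each a list of 7 numbers: the shift along the tool's x, y, z in units of 500 mm (1.0 is 500 mm), then the turn, a rotation vector about the tool's x, y, z in units of 120 degrees (1.0 is 120 degrees), then the closure, from 0 (fully open) to 1 (shut). A call has 1 to 10 rows; each row is the pose to reach, as a shift and turn from the pose commanded when the call began, along the tool's axes at that moment; what a row does not reach only later rows make up. A row lasts 1/10 s, in which the tool goes at most 50 mm and 8.59 degrees, less where a joint would pass 70% of its speed; a pose out of reach is approached as far as the arm can. A call with a number of a shift or a turn outside -1 to 1 is refused whole. A call with a gripper value outside its range is refused whole. The fingers move at their own pace and stop on an object; "newtons" is the grip in N (left out, the last holds). Time passes only in rows, so rows that repeat a pose let the fingers close. It gives the time, the measured TCP pose, the force, the opening and the grip force at its end, in the units of the state.
- observe(): the state, without advancing time (a new reading comes with each control period).
- grab_frame(name): name is "scene" or "top"; returns the picture (384x512x3 uint8, red, green, blue); there is no depth.
- get_calibration(name): a dict with "fovy" (degrees; the focal length in pixels is half the picture's height over the tangent of half this angle, whatever the lens; pixels are square), "cx", "cy" (the principal point, pixels), "xyz" and "rotation" of the camera in the world. Camera axes: x right, y down, z forward; pixel columns grow to the right and rows downward; lengths in m; the calibration is good to about 2 mm. A picture is of the moment at which its call begins. get_calibration takes no time and is no camera call.
- job_done(): hands the job in; it is judged then, once.
The state is a dict: "clock": time; "qpos": joint angles; "qd": joint speeds; "joint_efforts": joint torques, N m; "position": TCP position; "tool_rot": TCP orientation; "force": force on the tool from outside, world axes, zero at the start; "moment": the same for the moment, N m; "grip_width": finger opening in m; "finger_force": force on a finger pad.
Only numpy, scipy, OpenCV 4.12 (cv2) and the standard library are available. Lean on these libraries where they do the work, as an engineer would, in place of code of your own. Each camera call takes 0.05 s, during which the arm holds its last target. There are 200 camera calls.

### The job

The welder's capacitor bank gets new cans. Lift the red insulating barrier off its two hooks and stand it upright on the free bench, stand every old brown can upright on the red tray, and seat every blue can there is fully home in a recess of its own (any one), turned about its axis so that its white stripe faces the white mark of that recess. Only when all the cans are changed, hang the barrier back between the two rows of terminals, with both its pins down in the hooks, and do not knock over or shift the spool, the silver tape or the glue bottle.

Things in the scene. Friction and masses are not known exactly. Their poses are not given: they have to be found in the camera images.
- cup0 (a point): The capacitor bank is a heavy fixed black base plate, 90 x 272 x 24 mm, lying on the bench, with three round recesses in a row 64 mm apart (54 mm across, 16 mm deep, floor 8 mm above the bench). Centre of the floor of the left recess. z up; y runs along the row to the left-hand hook; -x points across the plate to the side with the white marks, roughly towards the robot.
- mark0 (a point): Where the white polarity mark (a 6 mm wide white bar on the plate's top, running out to its front edge) meets the edge of the left recess: 27 mm from the recess's centre, 24 mm above the bench. Same axes as the recess.
- cup1 (a point): Centre of the floor of the middle recess. z up; y runs along the row to the left-hand hook; -x points across the plate to the side with the white marks, roughly towards the robot.
- mark1 (a point): Where the white polarity mark (a 6 mm wide white bar on the plate's top, running out to its front edge) meets the edge of the middle recess: 27 mm from the recess's centre, 24 mm above the bench. Same axes as the recess.
- cup2 (a point): Centre of the floor of the right recess. z up; y runs along the row to the left-hand hook; -x points across the plate to the side with the white marks, roughly towards the robot.
- mark2 (a point): Where the white polarity mark (a 6 mm wide white bar on the plate's top, running out to its front edge) meets the edge of the right recess: 27 mm from the recess's centre, 24 mm above the bench. Same axes as the recess.
- hook0 (a point): The bank's left hook, 123 mm along the row from the middle recess: a 6 mm steel rod bent to a V open upward, 20 mm wide at its mouth, its front tip 101 mm above the bench; its post (top 104 mm) stands 12 to 17 mm behind. This point is where the axis of a seated pin lies: above the line of the recess centres, 93 mm above the bench. Same axes as the recesses.
- hook1 (a point): The bank's right hook, 123 mm along the row from the middle recess: a 6 mm steel rod bent to a V open upward, 20 mm wide at its mouth, its front tip 101 mm above the bench; its post (top 104 mm) stands 12 to 17 mm behind. This point is where the axis of a seated pin lies: above the line of the recess centres, 93 mm above the bench. Same axes as the recesses.
- new0_mid (a point): New blue capacitor can 0 (may be absent): an upright cylinder 50 mm in diameter and 56 mm tall, 180 g, with two metal screw terminals on top (8 mm across, 8 mm high, 11 mm either side of the axis). A white stripe runs down its side at -x. This point is the can's centre, half-way up (28 mm above its foot), z up its axis. Starts upright on the bench, turned anyhow.
- new0_stripe (a point): The middle of the white stripe on the side of new can 0: 25 mm from its axis in its -x direction, half-way up.
- new1_mid (a point): New blue capacitor can 1 (may be absent): an upright cylinder 50 mm in diameter and 56 mm tall, 180 g, with two metal screw terminals on top (8 mm across, 8 mm high, 11 mm either side of the axis). A white stripe runs down its side at -x. This point is the can's centre, half-way up (28 mm above its foot), z up its axis. Starts upright on the bench, turned anyhow.
- new1_stripe (a point): The middle of the white stripe on the side of new can 1: 25 mm from its axis in its -x direction, half-way up.
- new2_mid (a point): New blue capacitor can 2 (may be absent): an upright cylinder 50 mm in diameter and 56 mm tall, 180 g, with two metal screw terminals on top (8 mm across, 8 mm high, 11 mm either side of the axis). A white stripe runs down its side at -x. This point is the can's centre, half-way up (28 mm above its foot), z up its axis. Starts upright on the bench, turned anyhow.
- new2_stripe (a point): The middle of the white stripe on the side of new can 2: 25 mm from its axis in its -x direction, half-way up.
- old0_mid (a point): Old brown capacitor can 0 with a bulged, split top (may be absent): the same size and terminals as a new one. This point is its centre, half-way up. Stands in a recess of the bank at the start, with 2 mm of play all round.
- old1_mid (a point): Old brown capacitor can 1 with a bulged, split top (may be absent): the same size and terminals as a new one. This point is its centre, half-way up. Stands in a recess of the bank at the start, with 2 mm of play all round.
- tray_mid (a point): Red plastic lid used as a scrap tray, fixed, 137 (its x) by 180 (its y) x 8 mm, lying on the bench. This point is the middle of its flat top, 8 mm above the bench.
- barrier_grip (a point): Red insulating barrier, 150 g: upright sheet 5 mm thick (x), 220 mm long (y), 34 mm high. This point: middle of the grip on its top edge (10 mm thick, 60 mm long, 12 mm high), 28 mm above its lower edge, 6 mm below its top. Cross feet at its ends (34 mm along x) let it stand upright. Hung up, its lower edge is 67 mm above the bench, 3 mm over the cans' tops. It hangs on the bank's hooks at the start.
- pin0 (a point): Middle of the steel pin at the barrier's +y end: 123 mm from the barrier's middle, 26 mm above its lower edge; 6 mm thick, 19 mm long between end foot and button head, so 6 mm of play along the row in a hook. The barrier may be turned half round. The sheet goes between the two terminals of each can, where 14 mm are free when the stripe faces the mark.
- pin1 (a point): Middle of the steel pin at the barrier's -y end: 123 mm from the barrier's middle, 26 mm above its lower edge; 6 mm thick, 19 mm long between end foot and button head, so 6 mm of play along the row in a hook. The barrier may be turned half round. The sheet goes between the two terminals of each can, where 14 mm are free when the stripe faces the mark.
- spool_mid (a point): Bystander: solder spool with blue flanges, 53 x 40 mm, its centre.
- tape_mid (a point): Bystander: roll of silver tape lying flat, 72 mm across, 19 mm high, its centre.
- glue_mid (a point): Bystander: white glue bottle with a red nozzle, 38 x 35 x 108 mm, its centre.
Not all that is in view belongs to the job. Leave any green or turquoise look-alike of the part that bears old0_mid alone.

How it is judged:
By the outcome, as a careful person would: the job done as asked, in the order asked, and still so for the second after the job is handed in, with the robot touching nothing.
Of old0, old1 only 1 to 2 are there at a start; the rules pass over those that are not, and their reading is None.
Of new0, new1, new2 only 2 to 3 are there at a start; the rules pass over those that are not, and their reading is None.
At some moment in a run one of new0, new1, new2 may be knocked a few centimetres aside while the robot is not near it.
It also fails if it takes over 208 s, if anything falls off the work surface, if the arm or the gripper's body presses on something with over 40 N, if the wrist force passes 120 N, or if a joint passes its speed limit or range.

## Working session

There is one attempt and no reset: what is moved stays moved. The work goes in short steps, Python scripts to look and compute and a tool call to move; the robot and the scene stay as the last step left them, time stands still between calls to the robot, and variables do not carry over. Pictures are saved under pics/ and viewed, at most 14 in all, crops included, and the job is handed in when it is done.

Besides the shell and the picture viewer there is one more tool, called after "Emit:" as name([rows], argument=value, ...), one row to a line, values as JSON. play_rows: Moves the arm, as the interface text tells. Its arguments: {"type":"object","properties":{"deltas":{"type":"array"},"newtons":{"type":"number"}},"required":["deltas"]}

```bash
mkdir -p pics; python3 - <<'E'
from workcell import *
import cv2
print(observe())
for n in("scene","top"):
    print(n,get_calibration(n)); cv2.imwrite(f"pics/{n}0.png",grab_frame(n)[:,:,::-1])
E
```

```text
{'clock': 0.0, 'qpos': array([-1.35819858,  0.52198297, -0.03627832,  1.59996623,  0.02120865,
        1.02107996, -0.11279143]), 'qd': array([-0.00159285, -0.00038296,  0.00174726, -0.00161976, -0.00266807,
       -0.00027027,  0.00115451]), 'joint_efforts': array([ 1.18108732e-03, -9.27109981e+01,  1.98014684e+00, -3.69928586e+01,
        1.78740505e-02,  8.23478505e-03,  9.20696351e-06]), 'position': array([0.17437922, 0.59986065, 0.23076058]), 'tool_rot': array([-3.14054620e+00,  1.05066906e-04,  2.85875477e+00]), 'force': array([-1.53553172, -0.14891511,  0.48553314]), 'moment': array([-0.02437988, -0.03746664,  0.02349662]), 'finger_force': 0.0, 'grip_width': 0.08522326904782943}
scene {'fovy': 42.83617822799509, 'cx': 259.66956828960446, 'cy': 187.09081631778267, 'xyz': array([-0.29034045, -0.58957338,  0.9192315 ]), 'rotation': array([-2.2326599 , -0.00942965, -0.89461035])}
top {'fovy': 53.47520783335941, 'cx': 258.70208968704384, 'cy': 189.094604963304, 'xyz': array([0.26478573, 0.06714357, 1.36525944]), 'rotation': array([-2.91429336e+00, -1.20425852e-05, -1.62957455e+00])}
```

View pics/scene0.png

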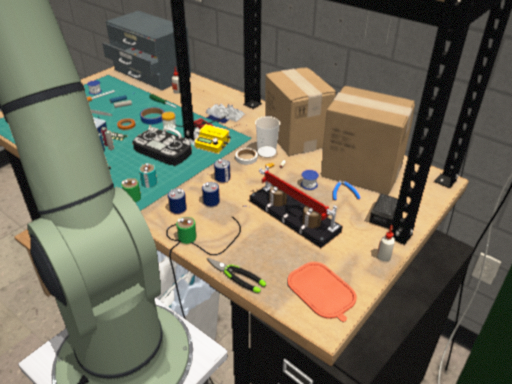

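View pics/top0.png

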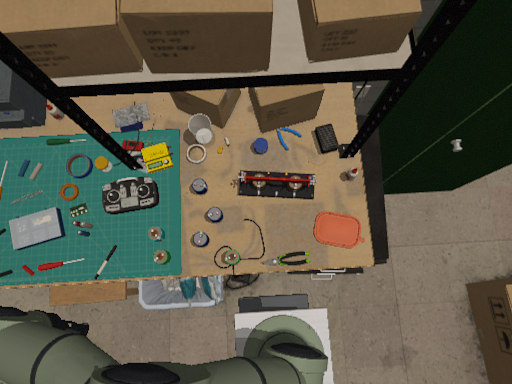

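Top view: blue cans at about (199,186), (214,214) and (200,239); look-alikes in green or turquoise at (231,257), (156,233) and (161,257). The bank is at (276,184) with brown cans at (259,182) and (295,182), and the red tray is at (337,229). I'll check these choices in a close crop.

```bash
cat > h.py <<'E'
from workcell import *
import numpy as np, cv2
from scipy.spatial.transform import Rotation as R
cal={n:get_calibration(n) for n in("scene","top")}
def K(n):
    f=192/np.tan(np.radians(cal[n]["fovy"])/2); return f,cal[n]["cx"],cal[n]["cy"],np.array(cal[n]["xyz"]),R.from_euler("xyz",cal[n]["rotation"])
def ray(n,u,v):
    f,cx,cy,c,r=K(n); return c,r.apply([(u-cx)/f,(v-cy)/f,1.])
def onz(n,u,v,z):
    c,d=ray(n,u,v); return c+d*(z-c[2])/d[2]
def px(n,p):
    f,cx,cy,c,r=K(n); q=r.inv().apply(np.array(p,float)-c); return q[...,:2]/q[...,2:]*f+[cx,cy]
def go(dst,yaw=None):
    "tool-frame delta (in move units) from the current measured pose to tcp dst, tool down, yaw"
    s=observe(); r=R.from_euler("xyz",s["tool_rot"])
    t=R.from_euler("xyz",[np.pi,0,s["tool_rot"][2] if yaw is None else yaw])
    return np.round(np.r_[r.inv().apply(np.array(dst)-s["position"])/.5,(r.inv()*t).as_rotvec()/np.radians(120)],4)
E
python3 - <<'E'
from h import *
a=cv2.imread("pics/top0.png")[150:262,185:365]; b=cv2.imread("pics/scene0.png")[150:262,165:345]
z=lambda i:cv2.resize(i,None,fx=2.6*1.7,fy=2.6,interpolation=3) 
z=lambda i:cv2.resize(i,None,fx=2.6,fy=2.6,interpolation=3)
cv2.imwrite("pics/c0.png",np.vstack([z(a),z(b)]))
for u,v in[(199,186),(214,214),(200,239)]: print(onz("top",u,v,.056))
for u,v in[(259,182),(295,182)]: print(onz("top",u,v,.064))
print(onz("top",337,229,.008),onz("top",238,184,.02),onz("top",314,184,.02))
E
```

```text
[0.59067859 0.25921626 0.056     ]
[0.48757203 0.20955574 0.056     ]
[0.40389344 0.26018414 0.056     ]
[0.59076476 0.04689499 0.064     ]
[ 0.58332202 -0.07958982  0.064     ]
[ 0.41583684 -0.22167299  0.008     ] [0.59879079 0.12283641 0.02      ] [ 0.5825668  -0.15287993  0.02      ]
```

View pics/c0.png

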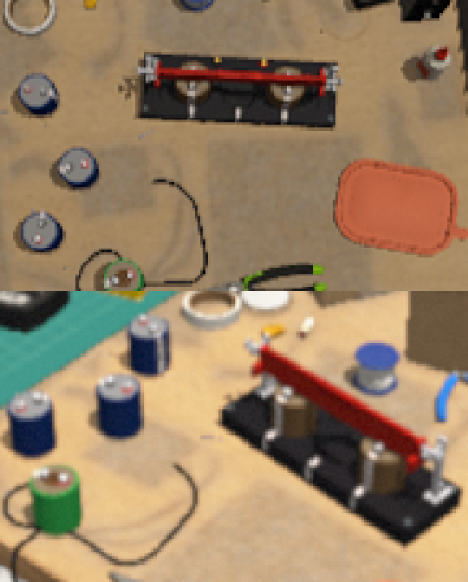

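The crop confirms three blue cans at top (199,186), (214,214) and (200,239), and two brown cans in the outer recesses with the middle one empty. The red barrier hangs on the hooks, and the green can at (231,257) is left alone. Next I measure.

```bash
cat >> h.py <<'E'
def hsv(im): return cv2.cvtColor(im,cv2.COLOR_RGB2HSV)
def blobs(m,amin=15):
    n,l,s,c=cv2.connectedComponentsWithStats(m.astype(np.uint8)); return [(c[i],s[i],l==i) for i in range(1,n) if s[i][4]>=amin]
def redmask(im):
    h=hsv(im); return ((h[...,0]<8)|(h[...,0]>172))&(h[...,1]>140)&(h[...,2]>60)
def bluemask(im):
    h=hsv(im); return (h[...,0]>105)&(h[...,0]<130)&(h[...,1]>110)
E
python3 - <<'E'
from h import *
t=grab_frame("top"); s=grab_frame("scene")
for n,im in(("top",t),("scene",s)):
    for c,st,m in blobs(redmask(im),60):
        p=np.argwhere(m)[:,::-1].astype(np.float32); print(n,"red",c.round(1),st,[np.round(x,2) for x in cv2.minAreaRect(p)[:2]], onz(n,*c,.094).round(4), onz(n,*c,.008).round(4))
    for c,st,m in blobs(bluemask(im),15): print(n,"blue",c.round(1),st,onz(n,*c,.03).round(3))
# marks
h=hsv(t); w=(h[...,1]<70)&(h[...,2]>130); w[:190]=0;w[202:]=0;w[:,:238]=0;w[:,316:]=0
for c,st,m in blobs(w,2): print("mark",c.round(2),st,onz("top",*c,.024).round(4))
h=hsv(s); k=h[...,2]<70
g=cv2.cvtColor(t,cv2.COLOR_RGB2GRAY); m=(g<60); m[:165]=0;m[205:]=0;m[:,:230]=0;m[:,325:]=0
p=np.argwhere(m)[:,::-1].astype(np.float32); q=cv2.boxPoints(cv2.minAreaRect(p)); print([onz("top",*x,.024).round(4) for x in q])
E
```

```text
top red [128.9 145.3] [122 140  15  11  97] [array([129.21, 145.16]), array([14.4 ,  9.33])] [0.7428 0.4962 0.094 ] [0.7751 0.5252 0.008 ]
top red [276.9 178.6] [244 174  66  13 215] [array([276.69, 179.51]), array([65.16,  9.99])] [ 0.5918 -0.0148  0.094 ] [ 0.6139 -0.0203  0.008 ]
top red [ 49.2 265.4] [ 37 261  26  10 134] [array([ 49.65, 265.27]), array([ 5.88, 25.5 ])] [0.3427 0.7492 0.094 ] [0.3479 0.7953 0.008 ]
top blue [129.6 127.5] [121 123  17   9  90] [0.837 0.517 0.03 ]
top blue [140.4 125.2] [139 122   4   7  24] [0.844 0.476 0.03 ]
top blue [260.3 144.3] [254 138  13  15 142] [0.742 0.033 0.03 ]
top blue [ 86.9 169.7] [ 76 157  17  21  68] [0.682 0.669 0.03 ]
top blue [201.5 191.1] [196 188  11   6  32] [0.578 0.255 0.03 ]
top blue [ 60.6 222.6] [ 57 209   8  28  75] [0.493 0.753 0.03 ]
top blue [217.9 218.9] [212 215  11   7  27] [0.474 0.199 0.03 ]
top blue [205.9 241.3] [201 235   8  12  23] [0.397 0.244 0.03 ]
scene red [296.5 194. ] [262 171  67  49 732] [array([295.79, 194.33]), array([75.95, 14.18])] [ 0.5802 -0.0283  0.094 ] [0.6709 0.0302 0.008 ]
scene red [38
[... 773 characters left out ...]
 17  37] [ 0.732 -0.065  0.03 ]
scene blue [351.9 188.9] [345 182  15  17  55] [ 0.771 -0.097  0.03 ]
scene blue [210.7 197.9] [204 190  15  16 184] [0.476 0.195 0.03 ]
scene blue [177.2 205. ] [170 197  15  16 194] [0.394 0.246 0.03 ]
mark [258.33 192.17] [258 191   2   4   6] [0.5632 0.0509 0.024 ]
mark [276. 193.] [276 192   1   3   3] [ 0.5564 -0.0125  0.024 ]
mark [293.5 194. ] [293 193   2   3   6] [ 0.549  -0.0751  0.024 ]
mark [243.  199.5] [243 199   1   2   2] [0.5395 0.1074 0.024 ]
mark [241.  200.5] [241 200   1   2   2] [0.5363 0.1148 0.024 ]
[array([0.5579, 0.1247, 0.024 ]), array([0.6496, 0.1158, 0.024 ]), array([ 0.619 , -0.1563,  0.024 ]), array([ 0.528 , -0.1434,  0.024 ])]
```

```bash
python3 - <<'E'
from h import *
print(go([.591,-.0155,.2],1.461))
E
```

```text
[-1.1436e+00 -9.4950e-01  6.2600e-02 -2.0000e-04  2.0000e-04  6.6740e-01]
```

Emit:
play_rows([
  [-0.57,-0.475,0,0,0,0,0],
  [-0.57,-0.475,0,0,0,0,0],
  [-0.57,-0.475,0,0,0,0,0],
  [-0.57,-0.475,0,0,0,0,0],
  [-0.57,-0.475,0,0,0,0,0],
  [-0.57,-0.475,0,0,0,0,0],
  [-0.57,-0.475,0,0,0,0,0],
  [-0.57,-0.475,0,0,0,0,0],
  [-0.57,-0.475,0,0,0,0,0],
  [-0.57,-0.475,0,0,0,0,0],
], newtons=60)

```text
clock: 1.2
position: [0.3818, 0.2926, 0.2313]
tool_rot: [3.141, -0.0, 2.858]
force: [0.9, 0.4, -0.2]
grip_width: 0.0852
finger_force: 0.0
```

Emit:
play_rows([
  [-0.5736,-0.4745,0.0626,0,0,0.6674,0],
  [-0.5736,-0.4745,0.0626,0,0,0.6674,0],
  [-0.5736,-0.4745,0.0626,0,0,0.6674,0],
  [-0.5736,-0.4745,0.0626,0,0,0.6674,0],
  [-0.5736,-0.4745,0.0626,0,0,0.6674,0],
  [-0.5736,-0.4745,0.0626,0,0,0.6674,0],
  [-0.5736,-0.4745,0.0626,0,0,0.6674,0],
  [-0.5736,-0.4745,0.0626,0,0,0.6674,0],
  [-0.5736,-0.4745,0.0626,0,0,0.6674,0],
  [-0.5736,-0.4745,0.0626,0,0,0.6674,0],
])

```text
clock: 2.2
position: [0.5913, -0.0144, 0.1993]
tool_rot: [-3.141, 0.0, 1.456]
force: [-0.9, 1.7, -0.2]
grip_width: 0.085
finger_force: 0.0
```

Emit:
play_rows([
  [0,0,0.1,0,0,0,0.3],
  [0,0,0.18,0,0,0,0.5],
  [0,0,0.242,0,0,0,0.5],
  [0,0,0.242,0,0,0,0.6],
  [0,0,0.242,0,0,0,1],
  [0,0,0.242,0,0,0,1],
  [0,0,0.242,0,0,0,1],
  [0,0,0.242,0,0,0,1],
  [0,0,0.242,0,0,0,1],
  [0,0,0.242,0,0,0,1],
])

```text
clock: 3.2
position: [0.592, -0.0149, 0.0804]
tool_rot: [3.139, -0.001, 1.461]
force: [-0.4, 1.8, 9.4]
grip_width: 0.0087
finger_force: 61.0
```

Emit:
play_rows([
  [0,0,-0.02,0,0,0,1],
  [0,0,-0.05,0,0,0,1],
  [0,0,-0.08,0,0,0,1],
  [0,0,-0.12,0,0,0,1],
  [0,0,-0.16,0,0,0,1],
  [0,0,-0.18,0,0,0,1],
])

```text
clock: 3.8
position: [0.5917, -0.0154, 0.1717]
tool_rot: [3.139, -0.001, 1.461]
force: [0.4, -0.4, -1.5]
grip_width: 0.0086
finger_force: 59.6
```

```bash
python3 - <<'E'
from h import *
t=grab_frame("top"); s=grab_frame("scene")
cv2.imwrite("pics/c1.png",np.vstack([cv2.resize(i[:,:,::-1],None,fx=2.6,fy=2.6,interpolation=3) for i in(t[150:262,185:365],s[130:242,195:375])]))
g=cv2.cvtColor(t,cv2.COLOR_RGB2GRAY)
E
```

```text
(no output)
```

View pics/c1.png

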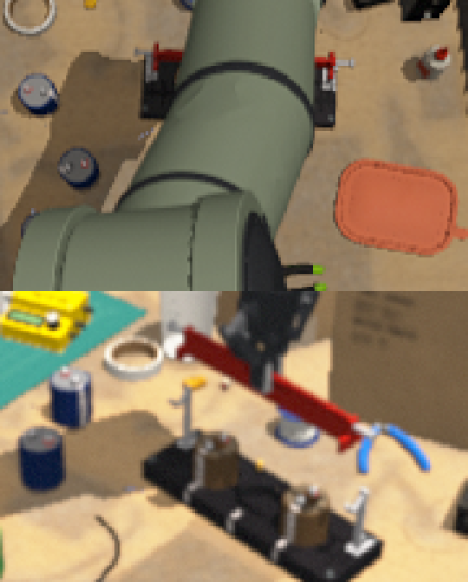

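The crop shows the barrier held clear of the empty V hooks, with brown cans in the outer recesses. I'll set it down in front of the bank.

Emit:
play_rows([
  [0,-0.06,0,0,0,0,1],
  [0,-0.14,0,0,0,0,1],
  [0,-0.19,0,0,0,0,1],
  [0,-0.19,0.1,0,0,0,1],
  [0,-0.19,0.2,0,0,0,1],
  [0,-0.19,0.26,0,0,0,1],
  [0,-0.19,0.27,0,0,0,1],
  [0,-0.19,0.27,0,0,0,1],
])

```text
clock: 4.7
position: [0.4961, -0.0053, 0.0337]
tool_rot: [-3.14, 0.001, 1.46]
force: [0.4, 0.3, -0.6]
grip_width: 0.0087
finger_force: 59.6
```

Emit:
play_rows([
  [0,0,0.02,0,0,0,1],
  [0,0,0.034,0,0,0,1],
  [0,0,0.038,0,0,0,1],
  [0,0,0.04,0,0,0,1],
  [0,0,0.04,0,0,0,1],
])

```text
clock: 5.2
position: [0.4967, -0.0049, 0.0142]
tool_rot: [3.141, -0.0, 1.461]
force: [0.1, -0.8, -2.0]
grip_width: 0.0087
finger_force: 59.7
```

Emit:
play_rows([
  [0,0,0.003,0,0,0,1],
  [0,0,0.005,0,0,0,1],
  [0,0,0.005,0,0,0,1],
])

```text
clock: 5.5
position: [0.497, -0.0049, 0.0137]
tool_rot: [3.14, -0.002, 1.46]
force: [-14.1, 1.8, 59.5]
grip_width: 0.0087
finger_force: 68.1
```

Emit:
play_rows([
  [0,0,-0.004,0,0,0,1],
  [0,0,-0.004,0,0,0,0.7],
  [0,0,-0.004,0,0,0,0.5],
  [0,0,-0.004,0,0,0,0.5],
  [0,0,-0.06,0,0,0,0.5],
  [0,0,-0.16,0,0,0,0.3],
  [0,0,-0.26,0,0,0,0],
  [0,0,-0.36,0,0,0,0],
  [-0.06,0,-0.46,0,0,0,0],
  [-0.16,0,-0.46,0,0,0,0],
])

```text
clock: 6.5
position: [0.4905, -0.0781, 0.245]
tool_rot: [3.136, -0.002, 1.466]
force: [1.7, -1.5, -1.2]
grip_width: 0.0854
finger_force: 0.0
```

Emit:
play_rows([
  [-0.1,0,0,0,0,0,0],
  [-0.2,0,0,0,0,0,0],
  [-0.3,0,0,0,0,0,0],
  [-0.4,0,0,0,0,0,0],
  [-0.5,0,0,0,0,0,0],
  [-0.5,0,0,0,0,0,0],
])

```text
clock: 7.1
position: [0.4581, -0.335, 0.2409]
tool_rot: [-3.141, 0.003, 1.453]
force: [-0.5, 0.8, 0.0]
grip_width: 0.0852
finger_force: 0.0
```

```bash
python3 - <<'E'
from h import *
t=grab_frame("top"); s=grab_frame("scene")
cv2.imwrite("pics/t2.png",t[:,:,::-1]);cv2.imwrite("pics/s2.png",s[:,:,::-1])
cv2.imwrite("pics/c2.png",np.vstack([cv2.resize(i[:,:,::-1],None,fx=4,fy=4,interpolation=3) for i in(t[168:243,190:365],s[155:230,165:340])]))
E
```

```text
(no output)
```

View pics/c2.png

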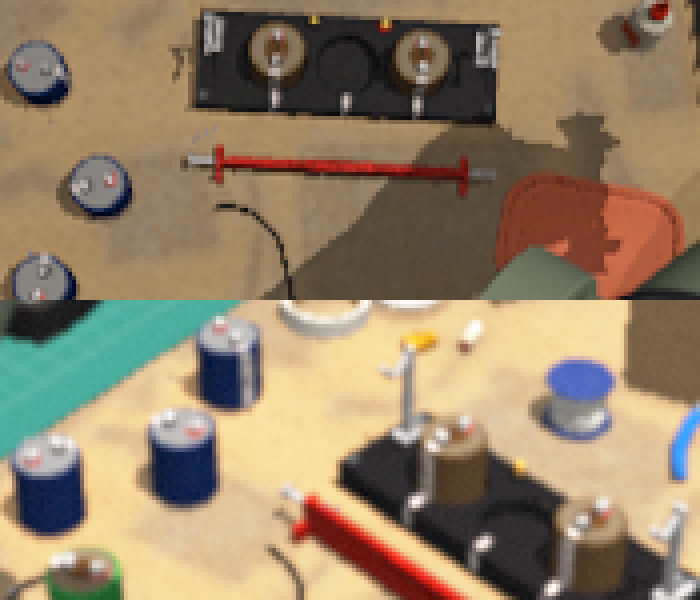

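Picture: barrier standing in front of the bank at top (231 to 313, row about 209), the bank clear with its middle recess empty, and the blue cans' red and white terminals visible. I'll measure the cans, the bank and the tray now.

```bash
cat >> h.py <<'E'
def cans(n,im,guess):
    "grey top disc -> axis xy at z=.056, and bearing of the stripe (from red towards white terminal)"
    out=[]
    im=cv2.resize(im,None,fx=4,fy=4,interpolation=cv2.INTER_CUBIC)
    h=hsv(im).astype(int); f=im.astype(int)
    for g in guess:
        u,v=px(n,[g[0],g[1],.056]); yy,xx=np.mgrid[:h.shape[0],:h.shape[1]]; xx=(xx-1.5)/4; yy=(yy-1.5)/4
        near=np.hypot(xx-u,yy-v)<13
        pinkred=((f[...,0]-f[...,1])>25)&((f[...,2]-f[...,1])>-12)   # pink ring: not tan
        grey=(h[...,1]<75)&(h[...,2]>90)&(h[...,2]<200)
        m=near&(grey|pinkred)
        m=cv2.morphologyEx(m.astype(np.uint8),cv2.MORPH_OPEN,np.ones((5,5)))
        b=blobs(m,60)
        if not b: out.append(None); continue
        c,s,mm=max(b,key=lambda b:b[1][4])
        hull=cv2.convexHull(np.argwhere(mm)[:,::-1].astype(np.float32)); M=cv2.moments(hull); A=M["m00"]/16
        e=((M["m10"]/M["m00"])-1.5)/4,((M["m01"]/M["m00"])-1.5)/4
        p=onz(n,*e,.056); inn=near&(np.hypot(xx-e[0],yy-e[1])<8)
        w=np.clip((f[...,0]-f[...,1]-12)*inn*pinkred,0,None); r=np.array([(xx*w).sum(),(yy*w).sum()])/max(w.sum(),1)
        w2=np.clip(f.min(2)-185,0,None)*inn*(np.hypot(xx-r[0],yy-r[1])>3); q=np.array([(xx*w2).sum(),(yy*w2).sum()])/max(w2.sum(),1)
        R_,W=onz(n,*r,.062),onz(n,*q,.062); d=W-R_
        out.append((p[:2].round(4),round(A,1),((R_+W)/2)[:2].round(4),np.linalg.norm(d).round(4),np.arctan2(d[1],d[0]).round(3),np.arctan2(*(p-R_)[1::-1]).round(3)))
    return out
E
python3 - <<'E'
from h import *
for n,f in(("top","t2"),("scene","s2")):
    im=cv2.imread(f"pics/{f}.png")[:,:,::-1].copy()
    for c in cans(n,im,[(.591,.259),(.4876,.2096),(.404,.260)]): print(n,c)
t=cv2.imread("pics/t2.png")[:,:,::-1].copy()
g=cv2.cvtColor(t,cv2.COLOR_RGB2GRAY); T=cv2.resize(g,None,fx=4,fy=4,interpolation=3)
m=T<75; m[:168*4]=0;m[199*4:]=0;m[:,:236*4]=0;m[:,316*4:]=0
b=max(blobs(m,500),key=lambda b:b[1][4]); q=cv2.boxPoints(cv2.minAreaRect(cv2.convexHull(np.argwhere(b[2])[:,::-1].astype(np.float32))))
c=np.array([onz("top",*((x-1.5)/4),.024) for x in q]); print(c.round(4),c.mean(0).round(4),np.linalg.norm(c-np.roll(c,1,0),axis=1).round(4))
# marks
h=hsv(cv2.resize(t,None,fx=4,fy=4,interpolation=3)); w=(h[...,2]>120)&(h[...,1]<90); w[:189*4]=0;w[199*4:]=0;w[:,:240*4]=0;w[:,312*4:]=0
for c,st,mm in blobs(w,20):
    print("mark",((c-1.5)/4).round(2),st,onz("top",*((c-1.5)/4),.024).round(4))
s=cv2.imread("pics/scene0.png")[:,:,::-1].copy()
for n,im in(("top",cv2.imread("pics/top0.png")[:,:,::-1].copy()),("scene",s)):
    for c,st,mm in blobs(redmask(im),300):
        print(n,"tray",onz(n,*c,.008).round(4),st)
# grey barrier
for c,st,mm in blobs(redmask(t),80): print(c,st,onz("top",*c,.03).round(4))
E
```

```text
top (array([0.5976, 0.2593]), 152.1, array([0.9948, 0.6491]), np.float64(1.1012), np.float64(0.759), np.float64(-1.376))
top (array([0.4918, 0.2094]), 146.1, array([0.4891, 0.2087]), np.float64(0.0255), np.float64(1.66), np.float64(1.45))
top (array([0.4084, 0.2613]), 148.6, array([0.8935, 0.6439]), np.float64(1.2621), np.float64(0.655), np.float64(0.101))
scene (array([0.5794, 0.2485]), 169.7, array([0.5936, 0.2573]), np.float64(0.0154), np.float64(-1.575), np.float64(-2.28))
scene (array([0.4889, 0.2071]), 124.4, array([0.4872, 0.2047]), np.float64(0.0243), np.float64(1.569), np.float64(1.45))
scene (array([0.405 , 0.2631]), 160.6, array([0.402 , 0.2576]), np.float64(0.0223), np.float64(0.094), np.float64(0.436))
[[ 0.5565  0.1265  0.024 ]
 [ 0.6521  0.1173  0.024 ]
 [ 0.6211 -0.1582  0.024 ]
 [ 0.5262 -0.1448  0.024 ]] [ 0.589  -0.0148  0.024 ] [0.273  0.096  0.2773 0.0958]
mark [258.38 192.  ] [1032  760    8   20  128] [0.5638 0.0507 0.024 ]
mark [276.17 192.83] [1100  768   12   12   96] [ 0.557  -0.0131  0.024 ]
mark [293.57 193.71] [1172  768    8   16  112] [ 0.55   -0.0755  0.024 ]
scene tray [0.6709 0.0303 0.008 ] [262 171  67  49 737]
scene tray [ 0.4068 -0.2317  0.008 ] [288 263  67  55 502]
[128.90625 145.34375] [122 140  15  11  96] [0.7669 0.5179 0.03  ]
[276.00995025 209.43781095] [244 204  63  13 201] [ 0.4954 -0.008   0.03  ]
[329.25825243 222.85048544] [314 212  33  25 515] [ 0.4366 -0.192   0.03  ]
[ 49.20895522 265.43283582] [ 37 261  26  10 134] [0.3466 0.7835 0.03  ]
```

```bash
python3 - <<'E'
from h import *
print(go([.5855,-.079,.14],1.461), observe()["tool_rot"])
E
```

```text
[ 5.257e-01  1.931e-01  2.007e-01 -4.000e-04  0.000e+00 -1.300e-03] [-3.14070819e+00  5.55010154e-05  1.45833489e+00]
```

Emit:
play_rows([
  [0.5257,0.1931,0.1,0,0,-0.0013,0],
  [0.5257,0.1931,0.1,0,0,-0.0013,0],
  [0.5257,0.1931,0.1,0,0,-0.0013,0],
  [0.5257,0.1931,0.1,0,0,-0.0013,0],
  [0.5257,0.1931,0.2,0,0,-0.0013,0],
  [0.5257,0.1931,0.2,0,0,-0.0013,0],
  [0.5257,0.1931,0.2,0,0,-0.0013,0],
  [0.5257,0.1931,0.2,0,0,-0.0013,0],
  [0.5257,0.1931,0.2,0,0,-0.0013,0],
])

```text
clock: 8.1
position: [0.5855, -0.0779, 0.1415]
tool_rot: [3.141, 0.0, 1.464]
force: [0.1, 0.5, 0.5]
grip_width: 0.0854
finger_force: 0.0
```

Emit:
play_rows([
  [0,0,0.08,0,0,0,0],
  [0,0,0.16,0,0,0,0],
  [0,0,0.21,0,0,0,0],
  [0,0,0.217,0,0,0,0],
  [0,0,0.217,0,0,0,0.2],
  [0,0,0.217,0,0,0,0.5],
  [0,0,0.217,0,0,0,1],
  [0,0,0.217,0,0,0,1],
  [0,0,0.217,0,0,0,1],
  [0,0,0.217,0,0,0,1],
], newtons=40)

```text
clock: 9.1
position: [0.5865, -0.0779, 0.0344]
tool_rot: [3.139, -0.0, 1.463]
force: [-3.5, -1.0, 12.6]
grip_width: 0.049
finger_force: 39.5
```

Emit:
play_rows([
  [0,0,-0.03,0,0,0,1],
  [0,0,-0.1,0,0,0,1],
  [0,0,-0.19,0,0,0,1],
  [0,0,-0.24,0,0,0,1],
  [0,0,-0.24,0,0,0,1],
])

```text
clock: 9.6
position: [0.5875, -0.0779, 0.1574]
tool_rot: [3.135, -0.001, 1.464]
force: [0.2, -0.4, -1.4]
grip_width: 0.0489
finger_force: 42.3
```

```bash
python3 - <<'E'
from h import *
s=observe(); print(s["position"],s["force"],s["grip_width"]); print(go([.43,-.258,.15],1.461))
E
```

```text
[ 0.5875239  -0.07785423  0.15737112] [ 0.16926704 -0.35858621 -1.44847042] 0.04886107434047091
[-0.392  -0.2748  0.0126  0.0031 -0.0004  0.0012]
```

Emit:
play_rows([
  [-0.1,-0.07,0,0.003,0,0,1],
  [-0.2,-0.14,0,0.003,0,0,1],
  [-0.28,-0.2,0,0.003,0,0,1],
  [-0.36,-0.26,0,0.003,0,0,1],
  [-0.392,-0.275,0,0.003,0,0,1],
  [-0.392,-0.275,0.08,0.003,0,0,1],
  [-0.392,-0.275,0.16,0.003,0,0,1],
  [-0.392,-0.275,0.21,0.003,0,0,1],
  [-0.392,-0.275,0.236,0.003,0,0,1],
  [-0.392,-0.275,0.236,0.003,0,0,1],
])

```text
clock: 10.6
position: [0.4273, -0.2577, 0.0337]
tool_rot: [-3.134, -0.0, 1.463]
force: [-0.0, -0.8, -1.3]
grip_width: 0.0489
finger_force: 45.6
```

Emit:
play_rows([
  [0,0,0.002,0,0,0,1],
  [0,0,0.003,0,0,0,1],
  [0,0,0.003,0,0,0,1],
])

```text
clock: 10.9
position: [0.4284, -0.2577, 0.0334]
tool_rot: [-3.136, 0.0, 1.464]
force: [-0.3, -0.1, -1.3]
grip_width: 0.0493
finger_force: 45.6
```

Emit:
play_rows([
  [0,0,0.002,0,0,0,1],
  [0,0,0.004,0,0,0,1],
  [0,0,0.004,0,0,0,1],
])

```text
clock: 11.2
position: [0.4283, -0.2581, 0.0319]
tool_rot: [-3.137, 0.0, 1.463]
force: [-4.7, 2.8, 25.4]
grip_width: 0.0489
finger_force: 48.4
```

Emit:
play_rows([
  [0,0,-0.002,0,0,0,0.6],
  [0,0,-0.002,0,0,0,0.2],
  [0,0,-0.004,0,0,0,0],
  [0,0,-0.06,0,0,0,0],
  [0,0,-0.16,0,0,0,0],
  [0,0,-0.24,0,0,0,0],
  [0,0,-0.26,0,0,0,0],
])

```text
clock: 11.9
position: [0.43, -0.2586, 0.1645]
tool_rot: [-3.14, 0.001, 1.463]
force: [0.1, 0.5, -0.8]
grip_width: 0.0854
finger_force: 0.0
```

```bash
python3 - <<'E'
from h import *
print(observe()["position"],go([.6,.0485,.15],1.461))
E
```

```text
[ 0.43003348 -0.2586056   0.1644621 ] [ 6.471e-01  2.722e-01  2.770e-02 -8.000e-04  6.000e-04  1.200e-03]
```

Emit:
play_rows([
  [0.15,0.06,0,0,0,0,0],
  [0.25,0.1,0,0,0,0,0],
  [0.35,0.15,0,0,0,0,0],
  [0.44,0.19,0,0,0,0,0],
  [0.53,0.23,0,0,0,0,0],
  [0.61,0.26,0,0,0,0.001,0],
  [0.647,0.272,0.028,0,0,0.001,0],
  [0.647,0.272,0.028,0,0,0.001,0],
  [0.647,0.272,0.028,0,0,0.001,0],
  [0.647,0.272,0.028,0,0,0.001,0],
])

```text
clock: 12.9
position: [0.5981, 0.0482, 0.1458]
tool_rot: [-3.135, 0.001, 1.461]
force: [0.6, -1.6, -0.7]
grip_width: 0.0856
finger_force: 0.0
```

Emit:
play_rows([
  [0,0,0.08,0,0,0,0],
  [0,0,0.16,0,0,0,0],
  [0,0,0.22,0,0,0,0],
  [0,0,0.232,0,0,0,0],
  [0,0,0.232,0,0,0,0.2],
  [0,0,0.232,0,0,0,0.5],
  [0,0,0.232,0,0,0,1],
  [0,0,0.232,0,0,0,1],
  [0,0,0.232,0,0,0,1],
  [0,0,0.232,0,0,0,1],
])

```text
clock: 13.9
position: [0.5988, 0.0491, 0.032]
tool_rot: [-3.138, -0.001, 1.461]
force: [-0.9, -1.5, 7.5]
grip_width: 0.0492
finger_force: 40.3
```

Emit:
play_rows([
  [0,0,-0.03,0,0,0,1],
  [0,0,-0.1,0,0,0,1],
  [0,0,-0.19,0,0,0,1],
  [0,0,-0.24,0,0,0,1],
  [0,0,-0.24,0,0,0,1],
])

```text
clock: 14.4
position: [0.6004, 0.0494, 0.1553]
tool_rot: [3.142, -0.002, 1.461]
force: [0.4, -0.2, -1.9]
grip_width: 0.0491
finger_force: 42.1
```

```bash
python3 - <<'E'
from h import *
print(go([.43,-.187,.15],1.461))
E
```

```text
[-5.072e-01 -2.872e-01  9.400e-03  0.000e+00 -1.100e-03  2.000e-04]
```

Emit:
play_rows([
  [-0.1,-0.057,0,0,0,0,1],
  [-0.2,-0.113,0,0,0,0,1],
  [-0.3,-0.17,0,0,0,0,1],
  [-0.4,-0.226,0,0,0,0,1],
  [-0.48,-0.27,0,0,0,0,1],
  [-0.507,-0.287,0,0,0,0,1],
  [-0.507,-0.287,0.08,0,0,0,1],
  [-0.507,-0.287,0.16,0,0,0,1],
  [-0.507,-0.287,0.21,0,0,0,1],
  [-0.507,-0.287,0.23,0,0,0,1],
])

```text
clock: 15.4
position: [0.4266, -0.1868, 0.0346]
tool_rot: [-3.133, -0.001, 1.461]
force: [0.3, -0.7, -1.3]
grip_width: 0.0491
finger_force: 42.4
```

Emit:
play_rows([
  [0,0,0.006,0,0,0,1],
  [0,0,0.009,0,0,0,1],
  [0,0,0.011,0,0,0,1],
  [0,0,0.011,0,0,0,1],
])

```text
clock: 15.8
position: [0.4282, -0.1871, 0.0318]
tool_rot: [-3.137, 0.0, 1.462]
force: [-1.7, 0.5, 8.8]
grip_width: 0.0492
finger_force: 43.5
```

Contact at the right height. I'll release, move clear toward the right rear and look at everything.

Emit:
play_rows([
  [0,0,0,0,0,0,0.6],
  [0,0,0,0,0,0,0.2],
  [0,0,-0.004,0,0,0,0],
  [0,0,-0.06,0,0,0,0],
  [0,0,-0.16,0,0,0,0],
  [0,0,-0.26,0,0,0,0],
  [-0.1,0,-0.32,0,0,0,0],
  [-0.2,0,-0.32,0,0,0,0],
  [-0.3,0,-0.32,0,0,0,0],
  [-0.34,0,-0.32,0,0,0,0],
])

```text
clock: 16.8
position: [0.4091, -0.3596, 0.1917]
tool_rot: [-3.137, 0.002, 1.459]
force: [0.0, 0.8, 0.7]
grip_width: 0.0854
finger_force: 0.0
```

```bash
python3 - <<'E'
from h import *
t=grab_frame("top"); s=grab_frame("scene")
cv2.imwrite("pics/t3.png",t[:,:,::-1]);cv2.imwrite("pics/s3.png",s[:,:,::-1])
cv2.imwrite("pics/c3.png",np.vstack([cv2.resize(i[:,:,::-1],None,fx=3.7,fy=3.7,interpolation=3) for i in(t[172:252,190:365],s[155:235,165:340])]))
for n,im in(("top",t),("scene",s)):
    for c in cans(n,im,[(.591,.259),(.4876,.2096),(.404,.260)]): print(n,c)
E
```

```text
top (array([0.5976, 0.2593]), 152.2, array([0.9948, 0.6491]), np.float64(1.1011), np.float64(0.759), np.float64(-1.383))
top (array([0.4919, 0.2094]), 146.9, array([0.4888, 0.2094]), np.float64(0.0269), np.float64(1.676), np.float64(1.447))
top (array([0.4084, 0.2613]), 149.3, array([0.8935, 0.6439]), np.float64(1.2621), np.float64(0.655), np.float64(0.104))
scene (array([0.5795, 0.2485]), 167.8, array([0.5933, 0.2574]), np.float64(0.0154), np.float64(-1.612), np.float64(-2.276))
scene (array([0.4887, 0.2068]), 123.6, array([0.487 , 0.2046]), np.float64(0.0239), np.float64(1.579), np.float64(1.463))
scene (array([0.4049, 0.263 ]), 160.0, array([0.4018, 0.2575]), np.float64(0.0218), np.float64(0.086), np.float64(0.429))
```

View pics/c3.png

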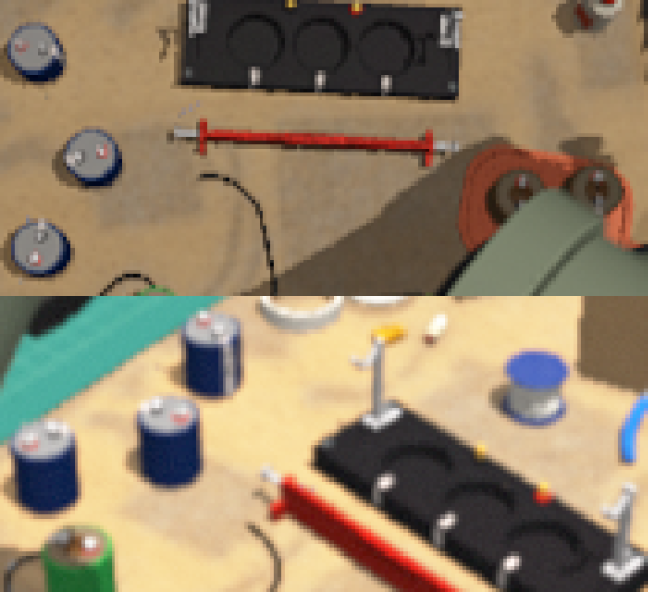

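```bash
cat >> h.py <<'E'
def terms(n,im,c,rad=.0165,zt=.064):
    "red and white terminal tops near axis xy c -> midpoint, spacing, stripe bearing (red->white)"
    im=cv2.resize(im,None,fx=4,fy=4,interpolation=cv2.INTER_CUBIC).astype(int)
    u0,v0=px(n,[c[0],c[1],zt]); out=[]
    pts=[];F=[]
    for y in range(int(v0*4)-45,int(v0*4)+45):
        for x in range(int(u0*4)-45,int(u0*4)+45):
            p=onz(n,(x-1.5)/4,(y-1.5)/4,zt)
            if np.hypot(*(p[:2]-c))<rad: pts.append(p[:2]);F.append(im[y,x])
    pts=np.array(pts);F=np.array(F); rd=F[:,0]-F[:,1]; mn=F.min(1)
    wr=np.clip(rd-0.5*rd.max(),0,None); r=(pts*wr[:,None]).sum(0)/wr.sum()
    far=np.hypot(*(pts-r).T)>.012
    ww=np.clip(mn-(np.median(mn)+.5*(mn[far].max()-np.median(mn))),0,None)*far; w=(pts*ww[:,None]).sum(0)/ww.sum()
    d=w-r; return ((r+w)/2).round(4),np.hypot(*d).round(4),np.arctan2(d[1],d[0]).round(3),rd.max(),mn[far].max()
E
python3 - <<'E'
from h import *
im={n:cv2.imread(f"pics/{f}3.png")[:,:,::-1].copy() for n,f in(("top","t"),("scene","s"))}
for g in[(.594,.258),(.489,.2085),(.4045,.2605)]:
    c=np.array(g)
    for n in im:
        print(n,terms(n,im[n],c))
E
```

```text
top (array([0.5935, 0.2561]), np.float64(0.0254), np.float64(-1.677), np.int64(49), np.int64(167))
scene (array([0.5934, 0.2585]), np.float64(0.0093), np.float64(-1.176), np.int64(60), np.int64(234))
top (array([0.4889, 0.2082]), np.float64(0.0261), np.float64(1.635), np.int64(75), np.int64(192))
scene (array([0.486 , 0.2071]), np.float64(0.0245), np.float64(1.441), np.int64(68), np.int64(249))
top (array([0.4042, 0.2589]), np.float64(0.0227), np.float64(-0.023), np.int64(94), np.int64(171))
scene (array([0.4042, 0.2571]), np.float64(0.0247), np.float64(0.233), np.int64(65), np.int64(246))
```

```bash
python3 - <<'E'
from h import *
print(go([.5935,.257,.15],1.461))
E
```

```text
[ 1.268e+00  2.278e-01  7.820e-02 -2.700e-03  1.100e-03 -1.900e-03]
```

Emit:
play_rows([
  [0.634,0.114,0,0,0,0,0],
  [0.634,0.114,0,0,0,0,0],
  [0.634,0.114,0,0,0,0,0],
  [0.634,0.114,0,0,0,0,0],
  [0.634,0.114,0,0,0,0,0],
  [0.634,0.114,0,0,0,0,0],
  [0.634,0.114,0,0,0,0,0],
])

```text
clock: 17.6
position: [0.5019, -0.0419, 0.1903]
tool_rot: [-3.135, -0.001, 1.467]
force: [0.8, -1.1, 0.3]
grip_width: 0.0855
finger_force: 0.0
```

Emit:
play_rows([
  [0.634,0.114,0,0,0,0,0],
  [0.634,0.114,0,0,0,0,0],
  [0.634,0.114,0,0,0,0,0],
  [0.634,0.114,0,0,0,0,0],
  [0.634,0.114,0.04,0,0,0,0],
  [0.634,0.114,0.078,-0.002,0.001,-0.002,0],
  [0.634,0.114,0.078,-0.002,0.001,-0.002,0],
  [0.634,0.114,0.078,-0.002,0.001,-0.002,0],
  [0.634,0.114,0.078,-0.002,0.001,-0.002,0],
])

```text
clock: 18.5
position: [0.5916, 0.2622, 0.1507]
tool_rot: [-3.139, -0.001, 1.467]
force: [-0.6, -0.6, 0.3]
grip_width: 0.0853
finger_force: 0.0
```

Emit:
play_rows([
  [0,0,0.08,0,0,0,0],
  [0,0,0.16,0,0,0,0],
  [0,0,0.22,0,0,0,0],
  [0,0,0.246,0,0,0,0],
  [0,0,0.246,0,0,0,0.25],
  [0,0,0.246,0,0,0,0.35],
  [0,0,0.246,0,0,0,0.45],
  [0,0,0.246,0,0,0,0.5],
  [0,0,0.246,0,0,0,0.5],
], newtons=25)

```text
clock: 19.4
position: [0.5933, 0.2622, 0.03]
tool_rot: [3.141, -0.004, 1.465]
force: [0.0, -2.1, 5.3]
grip_width: 0.0493
finger_force: 25.1
```

Emit:
play_rows([
  [0,0,0,0,0,0,0.1],
  [-0.005,0,0,0,0,0,0],
  [-0.0104,0,0,0,0,-0.06,0],
  [-0.0104,0,0,0,0,-0.12,0],
  [-0.0104,0,0,0,0,-0.19,0],
  [-0.0104,0,0,0,0,-0.26,0],
  [-0.0104,0,0,0,0,-0.33,0],
  [-0.0104,0,0,0,0,-0.4,0],
  [-0.0104,0,0,0,0,-0.47,0],
  [-0.0104,0,0,0,0,-0.54,0],
])

```text
clock: 20.4
position: [0.5916, 0.2567, 0.0282]
tool_rot: [3.14, -0.002, 2.603]
force: [0.0, -0.1, 0.4]
grip_width: 0.0855
finger_force: 0.0
```

Emit:
play_rows([
  [0,0,0,0,0,-0.07,0],
  [0,0,0,0,0,-0.14,0],
  [0,0,0,0,0,-0.2,0],
  [0,0,0,0,0,-0.2,0],
  [0,0,0,0,0,-0.2,0.25],
  [0,0,0,0,0,-0.2,0.4],
  [0,0,0,0,0,-0.2,1],
  [0,0,0,0,0,-0.2,1],
  [0,0,0,0,0,-0.2,1],
], newtons=40)

```text
clock: 21.3
position: [0.5915, 0.2572, 0.0281]
tool_rot: [3.139, -0.002, 3.014]
force: [-1.6, 0.1, 7.3]
grip_width: 0.0488
finger_force: 40.7
```

Emit:
play_rows([
  [0,0,-0.04,0,0,0,1],
  [0,0,-0.12,0,0,0,1],
  [0,0,-0.2,0,0,0,1],
  [0,0,-0.27,0,0,0,1],
  [0,0,-0.28,0,0,0,1],
])

```text
clock: 21.8
position: [0.5932, 0.2574, 0.172]
tool_rot: [3.136, 0.003, 3.014]
force: [1.0, 0.8, -1.3]
grip_width: 0.0488
finger_force: 41.9
```

```bash
python3 - <<'E'
from h import *
print(observe()["position"],go([.5997,.0498,.16],1.461))
E
```

```text
[0.59322919 0.25736855 0.1720475 ] [-0.0656 -0.4102  0.0221  0.003  -0.001   0.7416]
```

Emit:
play_rows([
  [-0.007,-0.04,0,0.003,0,0.07,1],
  [-0.015,-0.09,0,0.003,0,0.14,1],
  [-0.022,-0.14,0,0.003,0,0.21,1],
  [-0.03,-0.19,0,0.003,0,0.28,1],
  [-0.038,-0.24,0,0.003,0,0.35,1],
  [-0.045,-0.28,0,0.003,0,0.42,1],
  [-0.052,-0.32,0,0.003,0,0.49,1],
  [-0.058,-0.36,0,0.003,0,0.56,1],
  [-0.064,-0.4,0,0.003,0,0.63,1],
  [-0.0656,-0.41,0,0.003,0,0.7,1],
])

```text
clock: 22.8
position: [0.5981, 0.0464, 0.1668]
tool_rot: [-3.135, 0.003, 1.54]
force: [0.0, -0.5, -0.2]
grip_width: 0.0488
finger_force: 41.9
```

```bash
python3 - <<'E'
from h import *
print(observe()["position"],go([.5997,.0498,.1],1.461))
E
```

```text
[0.59813481 0.04644865 0.16683286] [ 0.0072  0.0038  0.1336 -0.0031  0.0015  0.0376]
```

Emit:
play_rows([
  [0.0072,0.004,0.05,-0.003,0.001,0.0376,1],
  [0.0072,0.004,0.12,-0.003,0.001,0.0376,1],
  [0.0072,0.004,0.18,-0.003,0.001,0.0376,1],
  [0.0072,0.004,0.21,-0.003,0.001,0.0376,1],
  [0.0072,0.004,0.21,-0.003,0.001,0.0376,1],
  [0.0072,0.004,0.21,-0.003,0.001,0.0376,1],
])

```text
clock: 23.4
position: [0.6003, 0.0523, 0.0629]
tool_rot: [3.141, -0.0, 1.47]
force: [0.7, -0.5, -0.5]
grip_width: 0.0487
finger_force: 42.0
```

```bash
python3 - <<'E'
from h import *
o=observe();print(o["position"],o["tool_rot"],go([.5997,.0498,.036],1.461))
E
```

```text
[0.60032031 0.05225588 0.06294735] [ 3.14080264e+00 -1.27720955e-04  1.47022285e+00] [-0.005  -0.0008  0.0539  0.0004 -0.0001  0.0044]
```

Emit:
play_rows([
  [-0.005,-0.001,0,0,0,0.004,1],
  [-0.005,-0.001,0.012,0,0,0.004,1],
  [-0.005,-0.001,0.02,0,0,0.004,1],
  [-0.005,-0.001,0.026,0,0,0.004,1],
  [-0.005,-0.001,0.03,0,0,0.004,1],
])

```text
clock: 23.9
position: [0.5991, 0.05, 0.0469]
tool_rot: [-3.142, -0.0, 1.462]
force: [-0.5, -0.1, -0.1]
grip_width: 0.0492
finger_force: 42.1
```

In the recess with no contact force. I'll seat it.

Emit:
play_rows([
  [0,0,0.01,0,0,0,1],
  [0,0,0.017,0,0,0,1],
  [0,0,0.021,0,0,0,1],
  [0,0,0.024,0,0,0,1],
  [0,0,0.024,0,0,0,1],
])

```text
clock: 24.4
position: [0.599, 0.0499, 0.0361]
tool_rot: [-3.141, -0.001, 1.462]
force: [-8.5, -1.9, 20.8]
grip_width: 0.0486
finger_force: 44.2
```

Emit:
play_rows([
  [0,0,0,0,0,0,0.6],
  [0,0,-0.002,0,0,0,0.2],
  [0,0,-0.005,0,0,0,0],
  [0,0,-0.06,0,0,0,0],
  [0,0,-0.16,0,0,0,0],
  [0,0,-0.26,0,0,0,0],
  [0,0,-0.32,0,0,0,0],
  [-0.1,-0.05,-0.32,0,0,0,0],
  [-0.2,-0.1,-0.32,0,0,0,0],
  [-0.3,-0.15,-0.32,0,0,0,0],
])

```text
clock: 25.4
position: [0.5168, -0.0771, 0.1954]
tool_rot: [3.141, -0.0, 1.463]
force: [1.6, -0.4, 0.6]
grip_width: 0.0854
finger_force: 0.0
```

Emit:
play_rows([
  [-0.1,-0.05,0,0,0,0,0],
  [-0.2,-0.1,0,0,0,0,0],
  [-0.3,-0.15,0,0,0,0,0],
  [-0.4,-0.2,0,0,0,0,0],
  [-0.46,-0.22,0,0,0,0,0],
  [-0.46,-0.22,0,0,0,0,0],
])

```text
clock: 26.0
position: [0.3803, -0.2978, 0.1956]
tool_rot: [3.141, 0.002, 1.455]
force: [0.6, 1.9, -0.3]
grip_width: 0.0853
finger_force: 0.0
```

```bash
python3 - <<'E'
from h import *
t=grab_frame("top"); s=grab_frame("scene")
cv2.imwrite("pics/t4.png",t[:,:,::-1]);cv2.imwrite("pics/s4.png",s[:,:,::-1])
cv2.imwrite("pics/c4.png",np.vstack([cv2.resize(i[:,:,::-1],None,fx=3.7,fy=3.7,interpolation=3) for i in(t[172:252,190:365],s[155:235,165:340])]))
for g,z in[((.599,.048),.072),((.489,.2085),.064),((.4045,.2605),.064)]:
    for n,im in(("top",t),("scene",s)): print(n,terms(n,im,np.array(g),zt=z))
print(observe()["position"],go([.489,.208,.16],1.461))
E
```

```text
top (array([0.5977, 0.0518]), np.float64(0.0192), np.float64(-3.104), np.int64(76), np.int64(182))
scene (array([0.597 , 0.0456]), np.float64(0.0149), np.float64(2.176), np.int64(75), np.int64(239))
top (array([0.4889, 0.2082]), np.float64(0.0262), np.float64(1.637), np.int64(74), np.int64(190))
scene (array([0.486, 0.207]), np.float64(0.0247), np.float64(1.435), np.int64(72), np.int64(255))
top (array([0.4042, 0.2589]), np.float64(0.0227), np.float64(-0.023), np.int64(95), np.int64(170))
scene (array([0.404, 0.257]), np.float64(0.0245), np.float64(0.235), np.int64(66), np.int64(252))
[ 0.38295427 -0.29404987  0.19518508] [ 1.0215e+00  9.9000e-02  7.0500e-02  2.0000e-04 -0.0000e+00 -8.0000e-04]
```

View pics/c4.png

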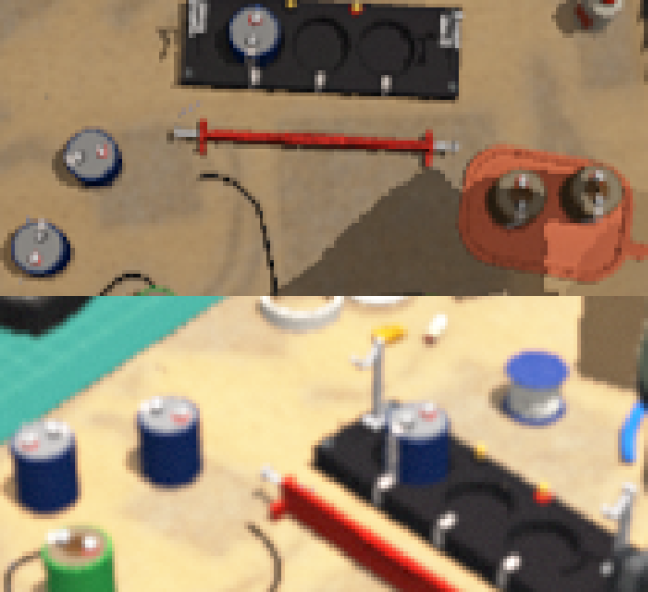

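```bash
python3 - <<'E'
from h import *
t=cv2.imread("pics/t4.png");s=cv2.imread("pics/s4.png")
cv2.imwrite("pics/c5.png",np.hstack([cv2.resize(i,(390,390),interpolation=cv2.INTER_NEAREST) for i in(t[171:197,244:270],s[180:216,262:298])]))
# expected pixel of stripe mid / limits for seated can
c=np.array([.5995,.048,.036])
for b in(2.6,2.8,3.03,3.2): print(b,px("scene",c+[.025*np.cos(b),.025*np.sin(b),0]).round(1))
print(px("scene",c).round(1),px("scene",c+.025*np.array([np.cos(.93+1.57),np.sin(.93+1.57),0])).round(1))
p=lambda b,z:px("top",[c[0]+.011*np.cos(b),c[1]+.011*np.sin(b),z]).round(1)
print(p(3.03,.072),p(3.03-np.pi,.072))
E
```

```text
2.6 [269.4 197.8]
2.8 [270.2 198.8]
3.03 [271.5 199.8]
3.2 [272.6 200.4]
[277.5 195.9] [269.1 197.2]
[258.4 182.1] [258.7 176. ]
```

View pics/c5.png

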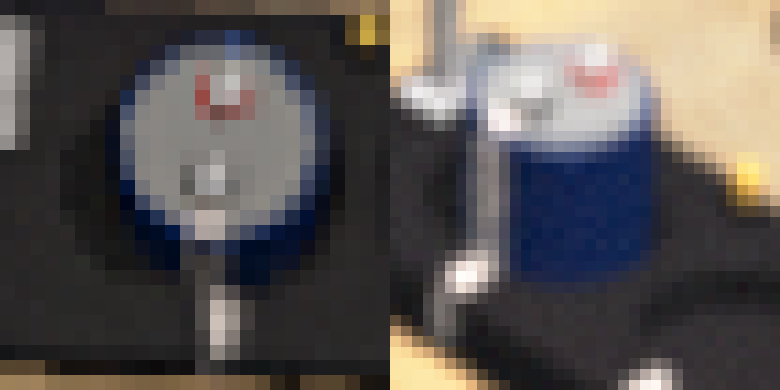

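Zoom: can A is seated, and its stripe (top px 257.9,185.8) is about 0.12 rad clockwise of the mark direction, so I'll trim that later. Next, a close look at B and C for their bearings.

```bash
python3 - <<'E'
from h import *
t=cv2.imread("pics/t4.png");s=cv2.imread("pics/s4.png")
R_=[]
for g in[(.489,.208),(.404,.2585)]:
    row=[]
    for n,i in(("top",t),("scene",s)):
        u,v=np.round(px(n,[*g,.05])).astype(int); print(n,g,"origin",u-9,v-9); row.append(cv2.resize(i[v-9:v+10,u-9:u+10],(285,285),interpolation=cv2.INTER_NEAREST))
    R_.append(np.hstack(row))
cv2.imwrite("pics/c6.png",np.vstack(R_))
E
```

```text
top (0.489, 0.208) origin 206 205
scene (0.489, 0.208) origin 201 180
top (0.404, 0.2585) origin 192 230
scene (0.404, 0.2585) origin 167 187
```

View pics/c6.png

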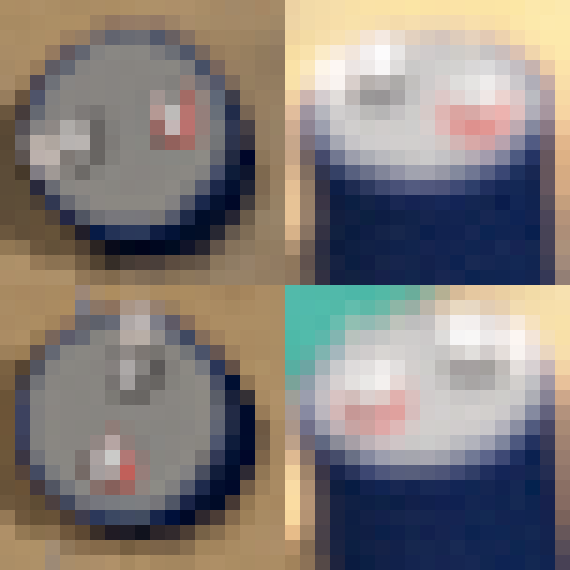

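```bash
python3 - <<'E'
from h import *
def P(n,o,p,z): return onz(n,o[0]+p[0]/15-.5,o[1]+p[1]/15-.5,z)[:2]
for nm,L in dict(B=[("top",(206,205),(172,115),(75,135),(42,155)),("scene",(201,180),(195,80),(95,48),(40,80))],C=[("top",(192,230),(105,170),(130,90),(138,40)),("scene",(167,187),(100,90),(190,40),(225,50))]).items():
    for n,o,r,w,st in L:
        r,w,q=P(n,o,r,.064),P(n,o,w,.064),P(n,o,st,.055); d=w-r; e=q-r; print(nm,n,((r+w)/2).round(4),np.hypot(*d).round(4),np.arctan2(d[1],d[0]).round(3),"stripe from red",np.arctan2(e[1],e[0]).round(3),np.hypot(*e).round(4))
def A(p,z): return onz("top",244+p[0]/15-.5,171+p[1]/15-.5,z)[:2]
r,w,q=A((228,90),.072),A((212,180),.072),A((208,222),.06); print((r+w)/2,np.arctan2(*(w-r)[::-1]),np.arctan2(*(q-r)[::-1]),np.hypot(*(w-r)))
E
```

```text
B top [0.4903 0.2095] 0.0227 1.719 stripe from red 1.761 0.0319
B scene [0.4929 0.2104] 0.0221 1.789 stripe from red 1.899 0.0331
C top [0.406  0.2612] 0.0188 -0.33 stripe from red -0.224 0.0309
C scene [0.4087 0.2616] 0.0212 -0.093 stripe from red -0.012 0.0307
[0.59796431 0.04939728] 2.9125977726294074 2.9215237029631664 0.022019025196162504
```

Emit:
play_rows([
  [0.511,0.05,0,0,0,0,0],
  [0.511,0.05,0,0,0,0,0],
  [0.511,0.05,0,0,0,0,0],
  [0.511,0.05,0,0,0,0,0],
  [0.511,0.05,0,0,0,0,0],
  [0.511,0.05,0,0,0,0,0],
  [0.511,0.05,0,0,0,0,0],
])

```text
clock: 26.8
position: [0.4365, -0.0387, 0.1951]
tool_rot: [3.142, -0.001, 1.468]
force: [0.2, 0.1, 0.0]
grip_width: 0.0854
finger_force: 0.0
```

Emit:
play_rows([
  [0.511,0.05,0,0,0,-0.1,0],
  [0.511,0.05,0,0,0,-0.148,0],
  [0.511,0.05,0,0,0,-0.148,0],
  [0.511,0.05,0,0,0,-0.148,0],
  [0.511,0.05,0,0,0,-0.148,0],
  [0.511,0.05,0,0,0,-0.148,0],
  [0.511,0.05,0,0,0,-0.148,0],
  [0.511,0.05,0,0,0,-0.148,0],
])

```text
clock: 27.6
position: [0.4887, 0.2079, 0.1951]
tool_rot: [-3.141, 0.001, 1.771]
force: [-0.0, -0.2, -0.1]
grip_width: 0.0854
finger_force: 0.0
```

```bash
python3 - <<'E'
from h import *
print(observe()["position"],go([.490,.209,.028],1.77))
E
```

```text
[0.48866822 0.20794111 0.19511416] [ 1.700e-03  3.100e-03  3.342e-01 -1.000e-04  3.000e-04  4.000e-04]
```

Emit:
play_rows([
  [0.0017,0.003,0.08,0,0,0,0],
  [0.0017,0.003,0.17,0,0,0,0],
  [0.0017,0.003,0.25,0,0,0,0],
  [0.0017,0.003,0.31,0,0,0,0],
  [0.0017,0.003,0.334,0,0,0,0],
  [0.0017,0.003,0.334,0,0,0,0.25],
  [0.0017,0.003,0.334,0,0,0,0.35],
  [0.0017,0.003,0.334,0,0,0,0.45],
  [0.0017,0.003,0.334,0,0,0,0.5],
  [0.0017,0.003,0.334,0,0,0,0.5],
], newtons=25)

```text
clock: 28.6
position: [0.4909, 0.2109, 0.0299]
tool_rot: [3.139, -0.001, 1.772]
force: [-1.1, -3.6, 7.8]
grip_width: 0.0493
finger_force: 25.3
```

Emit:
play_rows([
  [0,0,0,0,0,0,0.1],
  [0,0,0,0,0,0,0],
  [0,0,0,0,0,0.05,0],
  [0,0,0,0,0,0.12,0],
  [0,0,0,0,0,0.19,0],
  [0,0,0,0,0,0.26,0],
  [0,0,0,0,0,0.33,0],
  [0,0,0,0,0,0.4,0],
  [0,0,0,0,0,0.47,0],
  [0,0,0,0,0,0.54,0],
])

```text
clock: 29.6
position: [0.4901, 0.2113, 0.0287]
tool_rot: [-3.141, -0.001, 0.636]
force: [-0.2, 0.2, 0.9]
grip_width: 0.0855
finger_force: 0.0
```

Emit:
play_rows([
  [0,0,0,0,0,0.07,0],
  [0,0,0,0,0,0.14,0],
  [0,0,0,0,0,0.21,0],
  [0,0,0,0,0,0.21,0],
  [0,0,0,0,0,0.21,0.25],
  [0,0,0,0,0,0.21,0.4],
  [0,0,0,0,0,0.21,1],
  [0,0,0,0,0,0.21,1],
  [0,0,0,0,0,0.21,1],
], newtons=40)

```text
clock: 30.5
position: [0.4902, 0.2108, 0.0286]
tool_rot: [-3.141, -0.001, 0.203]
force: [-2.5, -0.9, 8.9]
grip_width: 0.0491
finger_force: 40.1
```

Emit:
play_rows([
  [0,0,-0.04,0,0,0,1],
  [0,0,-0.12,0,0,0,1],
  [0,0,-0.2,0,0,0,1],
  [0,0,-0.27,0,0,0,1],
  [0,0,-0.28,0,0,0,1],
  [0,0,-0.28,0,0,0,1],
])

```text
clock: 31.1
position: [0.4901, 0.2112, 0.1687]
tool_rot: [-3.14, -0.001, 0.203]
force: [-0.5, 0.3, -2.6]
grip_width: 0.0493
finger_force: 42.8
```

```bash
python3 - <<'E'
from h import *
print(observe()["position"],go([.5925,-.0155,.16],1.461))
E
```

```text
[0.49006702 0.21119937 0.168671  ] [ 1.092e-01  4.854e-01  1.690e-02 -1.000e-04 -9.000e-04 -6.006e-01]
```

Emit:
play_rows([
  [0.012,0.05,0,0,0,-0.065,1],
  [0.024,0.1,0,0,0,-0.13,1],
  [0.036,0.15,0,0,0,-0.195,1],
  [0.048,0.21,0,0,0,-0.26,1],
  [0.06,0.27,0,0,0,-0.325,1],
  [0.072,0.32,0,0,0,-0.39,1],
  [0.084,0.38,0,0,0,-0.455,1],
  [0.096,0.43,0,0,0,-0.52,1],
  [0.109,0.485,0,0,-0.001,-0.585,1],
  [0.109,0.485,0,0,-0.001,-0.6006,1],
])

```text
clock: 32.1
position: [0.5921, -0.0199, 0.1668]
tool_rot: [-3.14, 0.003, 1.461]
force: [-0.7, -0.8, -2.4]
grip_width: 0.0489
finger_force: 42.7
```

Emit:
play_rows([
  [0,0,0,0,0,0,1],
  [0,0,0.06,0,0,0,1],
  [0,0,0.13,0,0,0,1],
  [0,0,0.18,0,0,0,1],
  [0,0,0.205,0,0,0,1],
  [0,0,0.21,0,0,0,1],
  [0,0,0.21,0,0,0,1],
])

```text
clock: 32.8
position: [0.5919, -0.0157, 0.0635]
tool_rot: [-3.141, 0.001, 1.459]
force: [-1.2, -0.3, -1.0]
grip_width: 0.0492
finger_force: 42.8
```

```bash
python3 - <<'E'
from h import *
print(observe()["position"],observe()["tool_rot"][2],go([.5925,-.0155,.0366],1.461))
E
```

```text
[ 0.59188473 -0.01568279  0.06345556] 1.4592990343002281 [ 0.0006  0.0012  0.0537 -0.0005  0.0006 -0.0008]
```

Emit:
play_rows([
  [0.0006,0.001,0.015,0,0,0,1],
  [0.0006,0.001,0.03,0,0,0,1],
  [0.0006,0.001,0.04,0,0,0,1],
  [0.0006,0.001,0.048,0,0,0,1],
  [0.0006,0.001,0.054,0,0,0,1],
  [0.0006,0.001,0.056,0,0,0,1],
])

```text
clock: 33.4
position: [0.5923, -0.0157, 0.0354]
tool_rot: [-3.14, 0.001, 1.459]
force: [-7.8, -0.0, 21.8]
grip_width: 0.0489
finger_force: 48.0
```

Emit:
play_rows([
  [0,0,0,0,0,0,0.6],
  [0,0,-0.002,0,0,0,0.2],
  [0,0,-0.006,0,0,0,0],
  [0,0,-0.07,0,0,0,0],
  [0,0,-0.14,0,0,0,0],
  [0.07,0,-0.14,0,0,0,0],
  [0.128,0,-0.14,0,0,0,0],
  [0.128,0,-0.14,0,0,0,0],
  [0.128,0,-0.06,0,0,0,0],
  [0.128,0,-0.006,0,0,0,0],
])

```text
clock: 34.4
position: [0.5993, 0.0483, 0.0369]
tool_rot: [-3.141, 0.001, 1.46]
force: [-0.1, 0.7, -0.3]
grip_width: 0.0855
finger_force: 0.0
```

Emit:
play_rows([
  [0,0,0.004,0,0,0,0.2],
  [0,0,0.004,0,0,0,0.4],
  [0,0,0.004,0,0,0,1],
  [0,0,0.004,0,0,0,1],
  [0,0,0,0,0,0,1],
  [0,0,-0.002,0,0,-0.03,1],
  [0,0,-0.002,0,0,-0.0525,1],
  [0,0,0.004,0,0,-0.0525,1],
  [0,0,0.006,0,0,-0.0525,1],
], newtons=30)

```text
clock: 35.3
position: [0.5999, 0.0477, 0.0367]
tool_rot: [3.142, 0.001, 1.568]
force: [-13.4, -1.8, 43.7]
grip_width: 0.0489
finger_force: 35.9
```

Emit:
play_rows([
  [0,0,-0.004,0,0,0,0.6],
  [0,0,-0.004,0,0,0,0.2],
  [0,0,-0.006,0,0,0,0],
  [0,0,-0.06,0,0,0,0],
  [0,0,-0.16,0,0,0,0],
  [0,0,-0.26,0,0,0,0],
  [-0.04,-0.02,-0.32,0,0,0,0],
  [-0.14,-0.07,-0.32,0,0,0,0],
  [-0.24,-0.12,-0.32,0,0,0,0],
  [-0.34,-0.17,-0.32,0,0,0,0],
])

```text
clock: 36.3
position: [0.5214, -0.1072, 0.1956]
tool_rot: [-3.141, 0.001, 1.57]
force: [1.4, -0.9, 0.7]
grip_width: 0.0854
finger_force: 0.0
```

Emit:
play_rows([
  [-0.1,-0.05,0,0,0,0,0],
  [-0.2,-0.09,0,0,0,0,0],
  [-0.3,-0.14,0,0,0,0,0],
  [-0.4,-0.19,0,0,0,0,0],
  [-0.42,-0.2,0,0,0,0,0],
  [-0.42,-0.2,0,0,0,0,0],
])

```text
clock: 36.9
position: [0.4194, -0.32, 0.1961]
tool_rot: [-3.14, 0.003, 1.563]
force: [-0.3, 0.6, -0.6]
grip_width: 0.0852
finger_force: 0.0
```

```bash
python3 - <<'E'
from h import *
t=grab_frame("top"); s=grab_frame("scene"); a=t[:,:,::-1];b=s[:,:,::-1]
cv2.imwrite("pics/t7.png",a);cv2.imwrite("pics/s7.png",b)
z=lambda i,k:cv2.resize(i,None,fx=k,fy=k,interpolation=cv2.INTER_NEAREST)
u=np.hstack([z(a[170:196,246:286],9),z(b[180:206,264:304],9)]); l=z(a[170:250,188:348],4.5)
cv2.imwrite("pics/c7.png",np.vstack([u,l[:, :u.shape[1]] if l.shape[1]>=u.shape[1] else cv2.copyMakeBorder(l,0,0,0,u.shape[1]-l.shape[1],0)]))
for n,im in(("top",t),("scene",s)): print(n,terms(n,im,np.array((.4045,.2605))))
print(observe()["position"],observe()["tool_rot"])
E
```

```text
top (array([0.4042, 0.2589]), np.float64(0.0226), np.float64(-0.023), np.int64(93), np.int64(169))
scene (array([0.4043, 0.257 ]), np.float64(0.0248), np.float64(0.233), np.int64(66), np.int64(249))
[ 0.42172068 -0.31626925  0.1956845 ] [-3.14053512e+00  1.03198624e-03  1.56750695e+00]
```

View pics/c7.png

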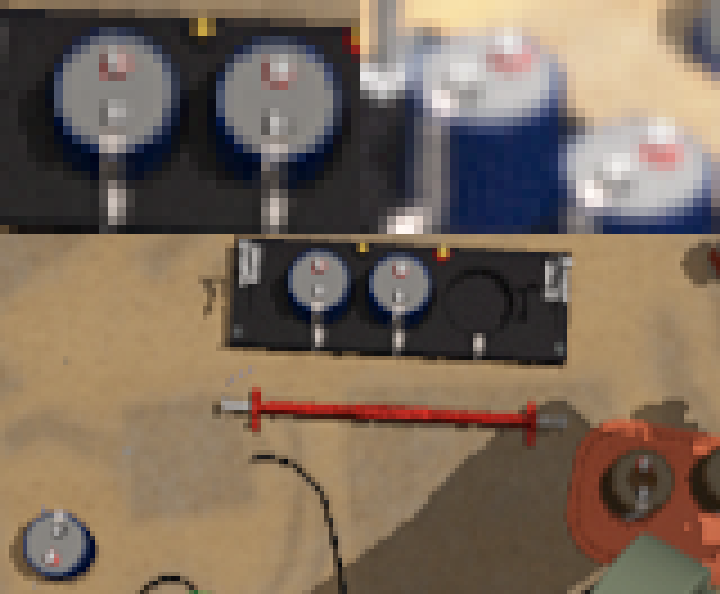

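A and B are seated with stripes facing their marks; C is unmoved at (58,540) in the crop. I'll fetch C.

Emit:
play_rows([
  [0.572,0.16,0,0,0,0,0],
  [0.572,0.16,0,0,0,0,0],
  [0.572,0.16,0,0,0,0,0],
  [0.572,0.16,0,0,0,0,0],
  [0.572,0.16,0,0,0,0,0],
  [0.572,0.16,0,0,0,0,0],
  [0.572,0.16,0,0,0,0,0],
])

```text
clock: 37.7
position: [0.5037, -0.022, 0.1949]
tool_rot: [-3.14, -0.001, 1.579]
force: [-0.7, -1.6, -0.1]
grip_width: 0.0854
finger_force: 0.0
```

Emit:
play_rows([
  [0.582,-0.188,0,0,0,-0.526,0],
  [0.582,-0.188,0,0,0,-0.526,0],
  [0.582,-0.188,0,0,0,-0.526,0],
  [0.582,-0.188,0,0,0,-0.526,0],
  [0.582,-0.188,0,0,0,-0.526,0],
  [0.582,-0.188,0,0,0,-0.526,0],
  [0.582,-0.188,0,0,0,-0.526,0],
  [0.582,-0.188,0,0,0,-0.526,0],
  [0.582,-0.188,0,0,0,-0.526,0],
  [0.582,-0.188,0,0,0,-0.526,0],
])

```text
clock: 38.7
position: [0.4084, 0.2615, 0.195]
tool_rot: [-3.14, -0.001, 2.67]
force: [-0.8, 0.0, 0.1]
grip_width: 0.0852
finger_force: 0.0
```

```bash
python3 - <<'E'
from h import *
o=observe();print(o["position"],o["tool_rot"],o["qpos"].round(2),go([.406,.261,.028],2.67))
E
```

```text
[0.40844309 0.26152719 0.19502562] [-3.13999509e+00 -6.53480783e-04  2.66968178e+00] [-0.82  0.35  0.16  2.   -0.08  0.79  0.49] [ 3.700e-03 -2.600e-03  3.341e-01 -8.000e-04 -3.000e-04 -2.000e-04]
```

Emit:
play_rows([
  [0.0037,-0.0026,0.08,0,0,0,0],
  [0.0037,-0.0026,0.17,0,0,0,0],
  [0.0037,-0.0026,0.25,0,0,0,0],
  [0.0037,-0.0026,0.31,0,0,0,0],
  [0.0037,-0.0026,0.334,0,0,0,0],
  [0.0037,-0.0026,0.334,0,0,0,0.25],
  [0.0037,-0.0026,0.334,0,0,0,0.35],
  [0.0037,-0.0026,0.334,0,0,0,0.45],
  [0.0037,-0.0026,0.334,0,0,0,0.5],
  [0.0037,-0.0026,0.334,0,0,0,0.5],
], newtons=25)

```text
clock: 39.7
position: [0.4071, 0.2611, 0.0295]
tool_rot: [3.141, 0.0, 2.671]
force: [-1.3, -1.3, 10.2]
grip_width: 0.049
finger_force: 26.2
```

Emit:
play_rows([
  [0,0,0,0,0,0,0.1],
  [0,0,0,0,0,0,0],
  [0,0,0,0,0,-0.05,0],
  [0,0,0,0,0,-0.12,0],
  [0,0,0,0,0,-0.19,0],
  [0,0,0,0,0,-0.26,0],
  [0,0,0,0,0,-0.33,0],
  [0,0,0,0,0,-0.4,0],
  [0,0,0,0,0,-0.47,0],
  [0,0,0,0,0,-0.54,0],
])

```text
clock: 40.7
position: [0.4067, 0.2607, 0.0285]
tool_rot: [-3.141, -0.001, -2.475]
force: [-0.7, -0.7, -0.6]
grip_width: 0.0853
finger_force: 0.0
```

Emit:
play_rows([
  [0,0,0,0,0,-0.07,0],
  [0,0,0,0,0,-0.14,0],
  [0,0,0,0,0,-0.21,0],
  [0,0,0,0,0,-0.21,0],
  [0,0,0,0,0,-0.21,0.25],
  [0,0,0,0,0,-0.21,0.4],
  [0,0,0,0,0,-0.21,1],
  [0,0,0,0,0,-0.21,1],
  [0,0,0,0,0,-0.21,1],
], newtons=40)

```text
clock: 41.6
position: [0.4064, 0.2607, 0.0284]
tool_rot: [-3.142, -0.002, -2.043]
force: [-1.3, -2.1, 9.2]
grip_width: 0.0492
finger_force: 40.0
```

Emit:
play_rows([
  [0,0,-0.04,0,0,0,1],
  [0,0,-0.12,0,0,0,1],
  [0,0,-0.2,0,0,0,1],
  [0,0,-0.27,0,0,0,1],
  [0,0,-0.28,0,0,0,1],
  [0,0,-0.28,0,0,0,1],
])

```text
clock: 42.2
position: [0.4069, 0.2609, 0.1687]
tool_rot: [-3.141, -0.0, -2.043]
force: [-0.8, -0.9, -1.9]
grip_width: 0.0489
finger_force: 42.3
```

```bash
python3 - <<'E'
from h import *
o=observe();print(o["position"],o["tool_rot"],o["qpos"].round(2),go([.55,.1,.165],2.7),go([.5855,-.079,.16],1.16))
E
```

```text
[0.4068508  0.26090246 0.16867034] [-3.14099524e+00 -1.92689562e-04 -2.04275429e+00] [-0.35  0.41 -0.44  2.01  0.25  0.77  1.73] [ 1.565e-01 -4.013e-01  7.600e-03 -3.000e-04  1.000e-04  7.355e-01] [ 4.4300e-01 -6.2730e-01  1.7800e-02 -2.0000e-04  4.0000e-04  1.4708e+00]
```

Emit:
play_rows([
  [0.016,-0.04,0,0,0,0.07,1],
  [0.032,-0.08,0,0,0,0.14,1],
  [0.048,-0.12,0,0,0,0.21,1],
  [0.064,-0.16,0,0,0,0.28,1],
  [0.08,-0.2,0,0,0,0.35,1],
  [0.096,-0.24,0,0,0,0.42,1],
  [0.112,-0.28,0,0,0,0.49,1],
  [0.128,-0.32,0,0,0,0.56,1],
  [0.142,-0.36,0,0,0,0.63,1],
  [0.156,-0.4,0,0,0,0.7,1],
])

```text
clock: 43.2
position: [0.5492, 0.0997, 0.1662]
tool_rot: [-3.138, -0.002, 2.769]
force: [0.4, 0.9, -2.0]
grip_width: 0.0488
finger_force: 42.3
```

```bash
python3 - <<'E'
from h import *
o=observe();print(o["position"],o["tool_rot"],go([.5855,-.079,.165],1.16))
E
```

```text
[0.54921602 0.09966556 0.16621746] [-3.13785646e+00 -2.19143161e-03  2.76909685e+00] [-1.976e-01 -3.064e-01  3.100e-03 -2.200e-03  6.000e-04  7.683e-01]
```

Emit:
play_rows([
  [-0.02,-0.03,0,0,0,0.07,1],
  [-0.04,-0.06,0,0,0,0.14,1],
  [-0.06,-0.09,0,0,0,0.21,1],
  [-0.08,-0.12,0,0,0,0.28,1],
  [-0.1,-0.15,0,0,0,0.35,1],
  [-0.12,-0.18,0,0,0,0.42,1],
  [-0.14,-0.21,0,0,0,0.49,1],
  [-0.16,-0.25,0,-0.001,0,0.56,1],
  [-0.18,-0.28,0,-0.002,0,0.63,1],
  [-0.1976,-0.306,0,-0.002,0,0.7,1],
])

```text
clock: 44.2
position: [0.5862, -0.0788, 0.1665]
tool_rot: [3.141, 0.001, 1.302]
force: [-0.6, -0.1, -1.4]
grip_width: 0.0489
finger_force: 42.3
```

Emit:
play_rows([
  [0,0,0,0,0,0.0683,1],
  [0,0,0,0,0,0.0683,1],
  [0,0,0.05,0,0,0.0683,1],
  [0,0,0.12,0,0,0.0683,1],
  [0,0,0.17,0,0,0.0683,1],
  [0,0,0.2,0,0,0.0683,1],
  [0,0,0.2,0,0,0.0683,1],
  [0,0,0.2,0,0,0.0683,1],
])

```text
clock: 45.0
position: [0.5874, -0.0776, 0.0686]
tool_rot: [3.139, -0.001, 1.168]
force: [0.4, 1.1, -0.7]
grip_width: 0.049
finger_force: 42.3
```

```bash
python3 - <<'E'
from h import *
o=observe();print(o["position"],o["tool_rot"],go([.5853,-.0791,.0364],1.16))
E
```

```text
[ 0.58739699 -0.07762327  0.06864997] [ 3.13949626e+00 -1.09222890e-03  1.16810530e+00] [-0.0044 -0.0028  0.0645  0.001  -0.0005  0.0039]
```

Emit:
play_rows([
  [-0.0044,-0.0028,0,0.001,0,0.004,1],
  [-0.0044,-0.0028,0.02,0.001,0,0.004,1],
  [-0.0044,-0.0028,0.035,0.001,0,0.004,1],
  [-0.0044,-0.0028,0.045,0.001,0,0.004,1],
  [-0.0044,-0.0028,0.05,0.001,0,0.004,1],
])

```text
clock: 45.5
position: [0.5848, -0.079, 0.0425]
tool_rot: [-3.141, -0.001, 1.158]
force: [-0.6, 0.2, -1.9]
grip_width: 0.049
finger_force: 42.3
```

Emit:
play_rows([
  [0,0,0.006,0,0,0,1],
  [0,0,0.011,0,0,0,1],
  [0,0,0.014,0,0,0,1],
  [0,0,0.016,0,0,0,1],
])

```text
clock: 45.9
position: [0.5852, -0.079, 0.0363]
tool_rot: [-3.141, -0.002, 1.158]
force: [-12.0, 2.8, 39.4]
grip_width: 0.0487
finger_force: 46.0
```

Emit:
play_rows([
  [0,0,-0.003,0,0,0,0.6],
  [0,0,-0.004,0,0,0,0.2],
  [0,0,-0.006,0,0,0,0],
  [0,0,-0.06,0,0,0,0],
  [0,0,-0.16,0,0,0,0],
  [0,0,-0.26,0,0,0,0],
  [0,0,-0.32,0,0,-0.07,0],
  [-0.1,0,-0.32,0,0,-0.145,0],
  [-0.2,0,-0.32,0,0,-0.145,0],
  [-0.3,0,-0.32,0,0,-0.145,0],
])

```text
clock: 46.9
position: [0.5241, -0.218, 0.1955]
tool_rot: [3.141, -0.001, 1.464]
force: [1.3, -0.7, -0.5]
grip_width: 0.0851
finger_force: 0.0
```

Emit:
play_rows([
  [-0.08,-0.03,0,0,0,0,0],
  [-0.16,-0.06,0,0,0,0,0],
  [-0.22,-0.08,0,0,0,0,0],
  [-0.22,-0.08,0,0,0,0,0],
  [-0.22,-0.08,0,0,0,0,0],
])

```text
clock: 47.4
position: [0.473, -0.322, 0.1948]
tool_rot: [3.141, -0.002, 1.461]
force: [1.2, 0.4, 0.7]
grip_width: 0.0854
finger_force: 0.0
```

```bash
python3 - <<'E'
from h import *
t=grab_frame("top"); s=grab_frame("scene"); a=t[:,:,::-1];b=s[:,:,::-1]
z=lambda i,k:cv2.resize(i,None,fx=k,fy=k,interpolation=cv2.INTER_NEAREST)
cv2.imwrite("pics/c8.png",np.vstack([z(a[170:217,230:320],8),cv2.copyMakeBorder(z(b[170:240,256:346],3),0,0,0,450,0)]))
o=observe();print(o["position"],o["tool_rot"])
for c,st,mm in blobs(redmask(t),80):
  if 200<c[1]<215: q=cv2.minAreaRect(np.argwhere(mm)[:,::-1].astype(np.float32)); print(c,st,q,onz("top",*c,.03).round(4),onz("top",244,c[1],.03))
E
```

```text
[ 0.47379523 -0.32067051  0.19478459] [ 3.14132425e+00 -1.92447863e-03  1.46313567e+00]
[275.78787879 209.40909091] [244 204  63  13 198] ((274.99884033203125, 210.02413940429688), (62.50751495361328, 9.037813186645508), 2.7702157497406006) [ 0.4956 -0.0073  0.03  ] [0.50222245 0.10546973 0.03      ]
```

View pics/c8.png

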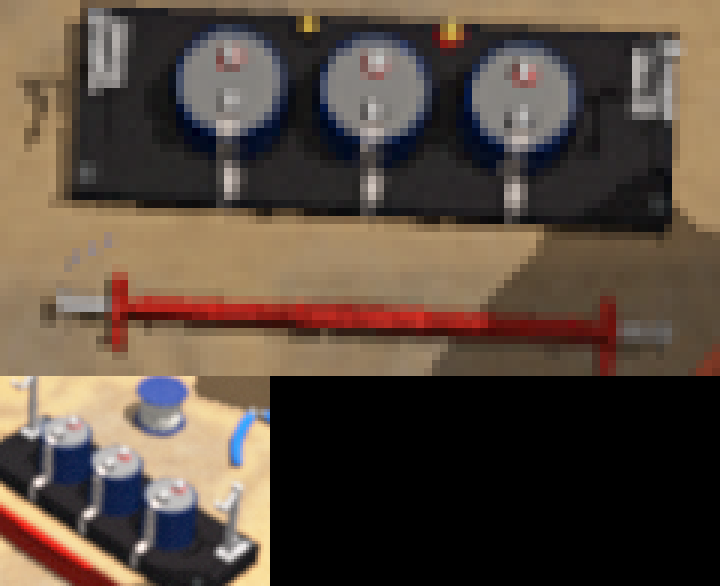

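All three cans are seated with stripes at their marks: top px about (258.5,186), (276.3,187) and (294.5,188). The barrier hasn't moved. I'll pick it up at the recorded pose.

```bash
python3 - <<'E'
from h import *
print(go([.497,-.0049,.12],1.461))
E
```

```text
[ 6.326e-01 -2.180e-02  1.508e-01  1.000e-04 -9.000e-04  1.000e-03]
```

Emit:
play_rows([
  [0.63,-0.022,0,0,0,0,0],
  [0.63,-0.022,0,0,0,0,0],
  [0.63,-0.022,0,0,0,0,0],
  [0.63,-0.022,0,0,0,0,0],
  [0.63,-0.022,0,0,0,0,0],
  [0.633,-0.022,0.05,0,-0.001,0.001,0.2],
  [0.633,-0.022,0.12,0,-0.001,0.001,0.4],
  [0.633,-0.022,0.15,0,-0.001,0.001,0.5],
  [0.633,-0.022,0.15,0,-0.001,0.001,0.5],
  [0.633,-0.022,0.15,0,-0.001,0.001,0.5],
])

```text
clock: 48.5
position: [0.4969, -0.0056, 0.1208]
tool_rot: [3.141, 0.001, 1.46]
force: [-0.2, 0.2, 0.1]
grip_width: 0.0429
finger_force: 0.0
```

```bash
python3 - <<'E'
from h import *
print(observe()["position"],go([.497,-.0049,.016],1.461))
E
```

```text
[ 0.4968651  -0.00555074  0.12083485] [ 1.500e-03  1.000e-04  2.097e-01  2.000e-04  4.000e-04 -3.000e-04]
```

Emit:
play_rows([
  [0.0015,0,0.06,0,0,0,0.5],
  [0.0015,0,0.13,0,0,0,0.5],
  [0.0015,0,0.19,0,0,0,0.5],
  [0.0015,0,0.207,0,0,0,0.5],
  [0.0015,0,0.207,0,0,0,0.6],
  [0.0015,0,0.207,0,0,0,0.8],
  [0.0015,0,0.207,0,0,0,1],
  [0.0015,0,0.207,0,0,0,1],
  [0.0015,0,0.207,0,0,0,1],
  [0.0015,0,0.207,0,0,0,1],
], newtons=60)

```text
clock: 49.5
position: [0.4977, -0.005, 0.0184]
tool_rot: [3.139, 0.0, 1.46]
force: [-2.3, -1.8, 11.3]
grip_width: 0.008
finger_force: 62.5
```

Emit:
play_rows([
  [0,0,-0.03,0,0,0,1],
  [0,0,-0.1,0,0,0,1],
  [0,0,-0.19,0,0,0,1],
  [0,0,-0.26,0,0,0,1],
  [0,0,-0.29,0,0,0,1],
  [0,0,-0.29,0,0,0,1],
])

```text
clock: 50.1
position: [0.498, -0.0047, 0.1648]
tool_rot: [3.137, -0.001, 1.46]
force: [-0.1, -0.8, -2.8]
grip_width: 0.0083
finger_force: 60.8
```

```bash
python3 - <<'E'
from h import *
print(observe()["position"],go([.592,-.0149,.155],1.461))
E
```

```text
[ 0.4979835  -0.0046958   0.16480472] [ 0.0005  0.189   0.0206  0.0024 -0.0005 -0.0004]
```

Emit:
play_rows([
  [0,0.05,0,0.002,0,0,1],
  [0,0.11,0,0.002,0,0,1],
  [0,0.16,0,0.002,0,0,1],
  [0,0.189,0,0.002,0,0,1],
  [0,0.189,0.02,0.002,0,0,1],
  [0,0.189,0.06,0.002,0,0,1],
  [0,0.189,0.08,0.002,0,0,1],
  [0,0.189,0.09,0.002,0,0,1],
  [0,0.189,0.09,0.002,0,0,1],
  [0,0.189,0.09,0.002,0,0,1],
])

```text
clock: 51.1
position: [0.5908, -0.0154, 0.1173]
tool_rot: [-3.138, 0.001, 1.46]
force: [-0.1, 0.1, -2.0]
grip_width: 0.0081
finger_force: 60.8
```

```bash
python3 - <<'E'
from h import *
o=observe();print(o["position"],o["tool_rot"],go([.592,-.0149,.0854],1.461))
b=grab_frame("scene")[:,:,::-1]
cv2.imwrite("pics/c9.png",cv2.resize(b[150:240,245:355],None,fx=6,fy=6,interpolation=3))
E
```

```text
[ 0.59079224 -0.01543217  0.11730369] [-3.13811088e+00  5.83384931e-04  1.45990541e+00] [ 0.0014  0.0025  0.0638 -0.0017  0.0003 -0.0005]
```

View pics/c9.png

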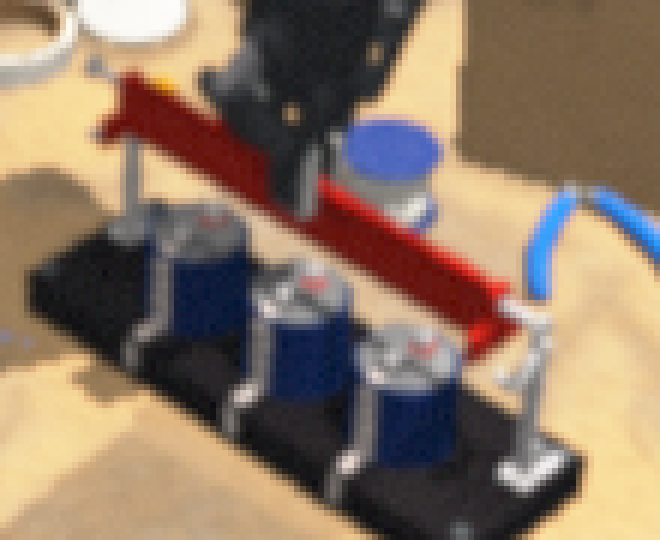

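The barrier is level above the hooks with its pins over the V's. I'll lower it.

Emit:
play_rows([
  [0.0014,0.0025,0.01,-0.001,0,0,1],
  [0.0014,0.0025,0.025,-0.001,0,0,1],
  [0.0014,0.0025,0.038,-0.001,0,0,1],
  [0.0014,0.0025,0.046,-0.001,0,0,1],
  [0.0014,0.0025,0.05,-0.001,0,0,1],
])

```text
clock: 51.65
position: [0.5916, -0.0149, 0.0912]
tool_rot: [-3.139, 0.001, 1.46]
force: [0.8, 0.6, -1.4]
grip_width: 0.0086
finger_force: 60.8
```

Emit:
play_rows([
  [0,0,0.004,0,0,0,1],
  [0,0,0.008,0,0,0,1],
  [0,0,0.011,0,0,0,1],
  [0,0,0.011,0,0,0,1],
])

```text
clock: 52.05
position: [0.5918, -0.0149, 0.0862]
tool_rot: [-3.14, 0.001, 1.46]
force: [-0.5, 0.1, -0.7]
grip_width: 0.0082
finger_force: 60.8
```

Emit:
play_rows([
  [0,0,0.003,0,0,0,1],
  [0,0,0.004,0,0,0,1],
  [0,0,0.004,0,0,0,1],
])

```text
clock: 52.35
position: [0.5921, -0.0149, 0.0849]
tool_rot: [-3.14, 0.0, 1.46]
force: [-2.9, 0.3, 8.1]
grip_width: 0.0084
finger_force: 62.3
```

Emit:
play_rows([
  [0,0,0,0,0,0,0.9],
  [0,0,0,0,0,0,0.7],
  [0,0,0,0,0,0,0.5],
  [0,0,0,0,0,0,0.5],
  [0,0,-0.06,0,0,0,0.5],
  [0,0,-0.16,0,0,0,0.5],
  [0,0,-0.22,0,0,0,0.3],
  [-0.1,-0.04,-0.24,0,0,0,0],
  [-0.2,-0.08,-0.24,0,0,0,0],
  [-0.3,-0.12,-0.24,0,0,0,0],
])

```text
clock: 53.35
position: [0.5209, -0.1475, 0.205]
tool_rot: [-3.141, 0.001, 1.461]
force: [0.8, -1.7, -0.2]
grip_width: 0.0858
finger_force: 0.0
```

Emit:
play_rows([
  [-0.1,-0.05,0,0,0,0,0],
  [-0.2,-0.1,0,0,0,0,0],
  [-0.3,-0.15,0,0,0,0,0],
  [-0.35,-0.16,0,0,0,0,0],
  [-0.35,-0.16,0,0,0,0,0],
  [-0.35,-0.16,0,0,0,0,0],
])

```text
clock: 53.95
position: [0.4224, -0.3121, 0.2048]
tool_rot: [-3.14, 0.001, 1.458]
force: [0.3, 1.3, -1.5]
grip_width: 0.0856
finger_force: 0.0
```

```bash
python3 - <<'E'
from h import *
t=grab_frame("top"); b=grab_frame("scene")[:,:,::-1]; a=t[:,:,::-1]
z=lambda i,k:cv2.resize(i,None,fx=k,fy=k,interpolation=3)
cv2.imwrite("pics/c10.png",np.vstack([z(a[130:235,185:370],3.2)[:, :592],z(b[160:245,180:365],3.2)[:, :592]]))
for n,im in(("top",t),):
    for c,st,m in blobs(redmask(im),120): print(c.round(1),st,onz(n,*c,.094).round(4))
    for c,st,m in blobs(bluemask(im),100): print("spool",c.round(1))
E
```

```text
[276.6 178.6] [244 174  66  13 214] [ 0.5917 -0.0138  0.094 ]
[328.7 228.9] [314 212  34  34 562] [ 0.4084 -0.1758  0.094 ]
[353.9 237.7] [342 222  23  26 165] [ 0.374  -0.2563  0.094 ]
[ 49.2 265.4] [ 37 261  26  10 134] [0.3427 0.7492 0.094 ]
spool [260.3 144.4]
```

View pics/c10.png

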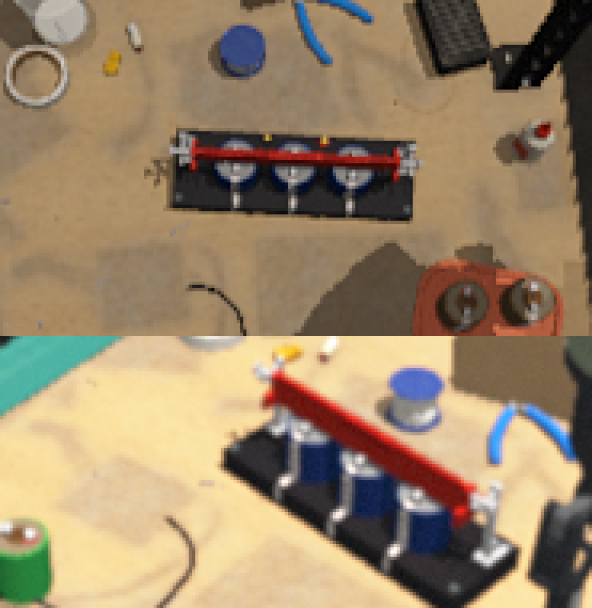

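The barrier's red blob is back at its starting pixel (276.6,178.6), hung between the terminals. Both old cans stand on the tray, and the spool, tape and glue haven't moved.

```bash
python3 -c "
from workcell import *
print(job_done())"
```

```text
the job is handed in; nothing more can be done
None
```

The job is handed in: both old cans stand on the tray, all three blue cans are seated with their stripes facing the marks (within a few degrees by the camera), and the barrier hangs in both hooks again. The spool, tape and glue were not disturbed, and the run took about 54 s of the 208 s allowed.

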